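# Change the magnifier lens on the edge-inspection stand

## Robot

A 7-joint arm with a two-finger parallel gripper is mounted at the origin on the work surface. World frame = base frame: x ahead of the robot, y to its left, z up, the work surface at z = 0. Lengths are in m, angles in rad, forces in N, time in s.
With the tool pointing down it reaches from about 0.4 to 0.9 m from the base axis. Payload 5.5 kg.
Tool frame: the origin (TCP) lies on the centre line of the jaws, within the pads' length; the fingertips stand robot.tip_extent ahead of it and the grasp point (between the pads) lies 6 mm ahead of it (robot.tip_extent is the distance from the TCP to the fingertips, in m); z points along the fingers, y is the line along which they close (so a half turn about z gives the same grasp; the last joint's range is limited). The gripper opens to 92 mm and grips with 3 to 60 N. Pads are 19 mm wide; open, the fingers measure 130 mm over their backs; the gripper's body (75 mm by 190 mm) begins 47 mm behind the grasp point.
Start: joints at [-1.081, 0.501, -0.427, 1.55, 0.221, 1.138, -0.21], TCP at [0.146, 0.633, 0.252] pointing down, gripper open.
Joint ranges: [-2.88, 2.88], [-0.31, 2.03], [-1.54, 1.56], [0.2, 2.42], [-1.41, 4.55], [0.19, 2.02], [-2.57, 2.57]. Speed limits (rad/s): [2.57, 2.57, 3.14, 3.14, 3.14, 3.14, 3.14].

## Interface

Orientations are given as a unit quaternion [w, x, y, z].
In Python, from station import sensors, read_camera, camera_info, ticket, robot gives the robot as it stands. The module is installed in compiled form; this text tells all that it offers.
- The arm moves only by the tool drive_tool, never from a script. Its argument "deltas" is a list of rows, each a list of 3 entries, a list of its own where there are three numbers: the turn, a rotation vector about the tool's x, y, z each as a share of 60 degrees, from -1 to 1, then the shift along the tool's x, y, z each as a share of 3 cm, from -1 to 1, then the opening, from 0 (shut) to 1 (fully open). In form: [[[ax, ay, az], [dx, dy, dz], claw], ...]. A call has 1 to 5 rows; each row shifts and turns the commanded pose from where the row before left it, along the tool's axes as they then stand; what a row does not reach is not made up. A row lasts 1/12 s, in which the tool goes at most 41.7 mm and 7.16 degrees, less where a joint would pass 70% of its speed; a pose out of reach is approached as far as the arm can. A call with a number of a shift or a turn outside -1 to 1 is refused whole. A call with a gripper value outside its range is refused whole. The fingers move at their own pace and stop on an object; "grip_force" is the grip in N (left out, the last holds). Time passes only in rows, so rows that do not move let the fingers close. It gives the time, the measured TCP pose, the force, the opening and the grip force at its end, in the units of the state.
- sensors.sense(): the state, without advancing time (a new reading comes with each control period).
- read_camera(name): name is "scene" or "top" or "wrist"; returns the picture (420x560x3 uint8, red, green, blue); there is no depth.
- camera_info(name): a dict with "K" (3x3 intrinsics, pixels), "T" (4x4, takes a point from camera to world coordinates); the wrist camera has in their place "T_tool_cam" (4x4, takes a point from camera to tool coordinates, whose origin is the TCP and whose axes are the flange's). Camera axes: x right, y up, looking along -z (the intrinsics and any distortion apply to the point x, -y, -z); pixel columns grow to the right and rows downward; lengths in m; the calibration is good to about 2 mm. A picture is of the moment at which its call begins: read the wrist's pose just before it. camera_info takes no time and is no camera call.
- ticket.hand_in(): hands the job in; it is judged then, once.
The state is a dict: "clock": time; "q": joint angles; "joint_vel": joint speeds; "joint_torque": joint torques, N m; "tcp_pos": TCP position; "ee_rot": TCP orientation; "wrist_force": force on the tool from outside, world axes, zero at the start; "ft_torque": the same for the moment, N m; "grip_width": finger opening in m; "gripper_force": force on a finger pad.
Only numpy, scipy, OpenCV 4.12 (cv2) and the standard library are available. Lean on these libraries where they do the work, as an engineer would, in place of code of your own. Each camera call takes 0.05 s, during which the arm holds its last target. There are 200 camera calls.

## Task

The magnifier lens on the grey inspection stand is scratched: swing the blue keeper arm clear, lift the worn lens out and lay it level on the two cork pads of the empty yellow tray (either way round). Then take the fresh lens from the blue tray and set it down gently on the stand's three balls, red end over the red ball, until all three balls bear and it sits level and cannot rock, and swing the keeper fully shut over it again. Let go of everything and leave the other things on the bench where they are.

Things in the scene. Friction and masses are not known exactly. Their poses are not given: they have to be found in the camera images.
- fresh_lens_mid (a point): Fresh magnifier lens: clear glass, black bezel, starting in the blue tray, lens centre 51 mm up. Bezel block 150 (x) x 54 (y) x 14 mm, 0.3 kg; origin at its centre, x along its length to its red end, z up. Grip across the 54 mm width at mid-length (rubber strips). Three steel V-feet hang 9 mm below: one 52 mm towards the red end, two side by side 52 mm the other way.
- fresh_lens_red_end (a point): Centre of the fresh lens's red end block, 65 mm from the lens centre along its +x.
- fresh_lens: The same fresh lens; origin at the centre of the bezel's underside, 7 mm below the lens centre; same axes.
- worn_lens_mid (a point): Worn magnifier lens: scratched amber glass, grey bezel, starting seated on the stand, red end over the red ball. Bezel block 150 (x) x 54 (y) x 14 mm, 0.3 kg; origin at its centre, x along its length to its red end, z up. Grip across the 54 mm width at mid-length (rubber strips). Three steel V-feet hang 9 mm below: one 52 mm towards the red end, two side by side 52 mm the other way.
- worn_lens: The same worn lens; origin at the centre of the bezel's underside, 7 mm below the lens centre; same axes.
- seat (a point): Where the lens centre must come on the fixed stand, 88 mm up; x points from the two steel balls to the red one, the lens axes must match. Base plate 12 mm thick, reaching 80 mm in +x, 120 in -x, 50 each side; a 29 mm high board sample lies across it below mid-lens; else free beside the lens. The slippery V-feet centre themselves on the balls from up to 4 mm off when let go.
- seat_red_end (a point): Where the centre of the lens's red end block must come: 65 mm from the seat point along its +x.
- ball_red: Red ball, 14 mm diameter, on a red post at the +x end of the stand; origin at its centre, 70 mm above the table.
- ball_left: Steel ball, 14 mm diameter, on a post at the -x end of the stand, on the +y side; origin at its centre.
- ball_right: Steel ball, 14 mm diameter, on a post at the -x end of the stand, on the -y side; origin at its centre.
- keeper (a joint): Angle of the blue keeper arm (16 mm wide, 8 thick, 75 mm long from its upright hinge), rad: 0 = fully shut (stop), pointing along the seat's +x over the plain end of the lens, 3 mm above it; grows to 1.9 as it swings open, clockwise from above; clear of the lens from 1.2. Stays where left (friction, about 1 N at the pin).
- keeper_pin (a point): Grip point on the keeper's upright round black pin (14 mm diameter, 42 mm tall, 60 mm from the hinge axis): on its axis, 25 mm above the arm's upper face, 131 mm above the table; pin top at 148 mm. Being round, it turns in the grip: the gripper need not turn as it swings.
- keeper_hinge (a point): On the keeper's vertical hinge axis at the height of the pin's grip point; 100 mm from the seat point along the seat's -x.
- yellow_tray_rest (a point): Where the worn lens's centre comes in the fixed yellow tray, 51 mm up: tray 190 (x) x 100 mm, floor 10 mm, end walls 45 mm high at both x ends; two cork pads (10 mm in x, 44 in y, tops at 44 mm, 44 mm apart in x) carry the bezel, the feet hang outside them. The lens lies along x, either way round. z up. The blue tray is alike.
- glue: Bystander, leave alone: a yellow glue bottle, 56 mm across, 110 mm tall; origin at the centre of its underside.
- band_roll: Bystander, leave alone: a flat brown roll of edge band, 110 mm across, 22 mm high; origin at the centre of its underside.
- tape: Bystander, leave alone: a yellow and black tape measure, 70 x 35 x 62 mm high; origin at the centre of its underside.
- screwdriver: Bystander, leave alone: a screwdriver lying on the table; origin under its middle.
- offcut: Bystander, leave alone: a plywood offcut 130 x 50 x 18 mm; origin at the centre of its underside.
- hammer: Bystander, leave alone: a hammer lying on the table; origin under its middle.
Things that resemble listed ones, but are neither listed nor needed, are in the scene too. What is shaped like the worn_lens but pink or purple is not meant.

How it is judged:
On the way, in this order (a step that is already met when the one before it is completed fails the run):
1. the keeper is swung clear while the worn lens still sits on the stand (value of joint keeper above 1.1 rad and distance between worn_lens_mid and seat below 0.01 m), for 0.1 s.
2. the worn lens lies level on the yellow tray's pads, let go (x of worn_lens_mid in the frame of yellow_tray_rest between -0.014 and 0.014 m and y of worn_lens_mid in the frame of yellow_tray_rest between -0.018 and 0.018 m and z of worn_lens_mid in the frame of yellow_tray_rest between -0.004 and 0.004 m and angle between worn_lens_mid's own z axis and vertical below 0.06 rad and angle between the x axis of worn_lens_mid and the x axis of yellow_tray_rest, either way round below 0.2 rad and linear speed of worn_lens below 0.01 m/s and contact force between the fingers and worn_lens below 0.05 N), for 0.2 s.
3. the fresh lens is seated on all three balls, red end over the red ball, let go, the keeper still open (x of fresh_lens_mid in the frame of seat between -0.003 and 0.003 m and y of fresh_lens_mid in the frame of seat between -0.003 and 0.003 m and z of fresh_lens_mid in the frame of seat between -0.002 and 0.002 m and angle between fresh_lens_mid's own z axis and vertical below 0.025 rad and distance between fresh_lens_red_end and seat_red_end below 0.006 m and contact force between each of ball_red, ball_left, ball_right and fresh_lens above 0.25 N and linear speed of fresh_lens below 0.01 m/s and contact force between the fingers and fresh_lens below 0.05 N and value of joint keeper above 1 rad), for 0.2 s.
At the end, for the whole second after the job is handed in: Fresh lens still on its seat (3 mm sideways, 2 mm height, 0.025 rad), red end within 6 mm, over 0.25 N on each ball; keeper below 0.15 rad; worn lens still in the yellow tray (14 mm along, 18 across, 4 mm height, tilt 0.06, 0.2 rad of its length); both lenses let go (all of step 2 and x of fresh_lens_mid in the frame of seat between -0.003 and 0.003 m and y of fresh_lens_mid in the frame of seat between -0.003 and 0.003 m and z of fresh_lens_mid in the frame of seat between -0.002 and 0.002 m and angle between fresh_lens_mid's own z axis and vertical below 0.025 rad and distance between fresh_lens_red_end and seat_red_end below 0.006 m and contact force between each of ball_red, ball_left, ball_right and fresh_lens above 0.25 N and linear speed of fresh_lens below 0.01 m/s and value of joint keeper below 0.15 rad and contact force between the fingers and fresh_lens below 0.05 N); the robot touches nothing.
It fails at once if the fresh lens is dropped or forced onto a ball (over 30 N on any one) (contact force between fresh_lens and ball_red above 30 N or contact force between fresh_lens and ball_left above 30 N or contact force between fresh_lens and ball_right above 30 N).
It fails at once if a lens is tipped by more than 0.6 rad (angle between any of fresh_lens_mid, worn_lens_mid's own z axis and vertical above 0.6 rad).
It fails at once if a bystander is moved by more than 30 mm (distance of any of glue, band_roll, tape, screwdriver, offcut, hammer from where it was at the start of the episode above 0.03 m).
It also fails if it takes over 72 s, if anything falls off the work surface, if the arm or the gripper's body presses on something with over 40 N, if the wrist force passes 120 N, or if a joint passes its speed limit or range.

## Working session

There is one attempt and no reset: what is moved stays moved. The work goes in short steps, Python scripts to look and compute and a tool call to move; the robot and the scene stay as the last step left them, time stands still between calls to the robot, and variables do not carry over. Pictures are saved under pics/ and viewed, at most 10 in all, crops included, and the job is handed in when it is done.

Besides the shell and the picture viewer there is one more tool, called as name([rows], argument=value, ...), one row to a line, values as JSON. drive_tool: Moves the arm, as the interface text tells. Shift numbers are shares of 3 cm and turn numbers shares of 60 degrees, none past 1 either way. Its arguments: {"type":"object","properties":{"deltas":{"type":"array","items":{"type":"array"}},"grip_force":{"type":"number"}},"required":["deltas"]}

```bash
mkdir -p pics; python3 - <<'E'
from station import sensors, read_camera, camera_info, robot
import cv2
for n in ("scene","top"):
    cv2.imwrite(f"pics/{n}0.png",cv2.resize(read_camera(n),(800,600),interpolation=cv2.INTER_CUBIC)[:,:,::-1])
    c=camera_info(n);print(n,c)
print(camera_info("wrist"));print(robot.tip_extent);print(sensors.sense())
E
```

```text
scene {'K': array([[478.24020267,   0.        , 288.70664987],
       [  0.        , 478.24020267, 208.61954416],
       [  0.        ,   0.        ,   1.        ]]), 'T': array([[ 0.35604789, -0.75325796,  0.55302111,  1.27581744],
       [ 0.93442159,  0.28111041, -0.21870808, -0.31480733],
       [ 0.00928361,  0.59462542,  0.80394927,  1.24371803],
       [ 0.        ,  0.        ,  0.        ,  1.        ]])}
top {'K': array([[393.9472049 ,   0.        , 283.0881658 ],
       [  0.        , 393.9472049 , 208.33454766],
       [  0.        ,   0.        ,   1.        ]]), 'T': array([[ 0.02052544,  0.980645  , -0.19471542,  0.26553567],
       [-0.99978707,  0.02054695, -0.0019095 ,  0.0084872 ],
       [ 0.00212827,  0.19471315,  0.98085792,  1.13975935],
       [ 0.        ,  0.        ,  0.        ,  1.        ]])}
{'K': array([[322.54724026,   0.        , 280.6356194 ],
       [  0.        , 322.54724026, 202.54301071],
       [  0.        ,   0.        ,   1.        ]]), 'T_tool_cam': array([[ 5.57848789e-04,  9.56882272e-01,  2.90475483e-01,
         7.73454672e-02],
      
[... 306 characters left out ...]
5 , -0.42680167,  1.55132899,  0.22085557,
        1.13832744, -0.21028781]), 'joint_vel': array([ 1.45715073e-04, -4.18105335e-03,  1.95412815e-03, -2.51518424e-03,
        2.89773402e-04, -9.82825484e-05, -1.61942807e-03]), 'joint_torque': array([-1.20151421e-02, -5.67887449e+01, -5.83841488e+00, -2.79920447e+01,
       -6.88393833e-02,  2.40396091e-02,  3.24847383e-05]), 'tcp_pos': array([0.14607157, 0.63277723, 0.2508151 ]), 'ee_rot': array([-9.39914808e-05,  1.13104444e-01,  9.93582735e-01, -8.51187383e-04]), 'wrist_force': array([-0.19678296,  0.56142504,  0.30806217]), 'ft_torque': array([-0.00817134,  0.01842438, -0.01655417]), 'gripper_force': 0.0, 'grip_width': 0.09155444948509883}
```

View pics/scene0.png

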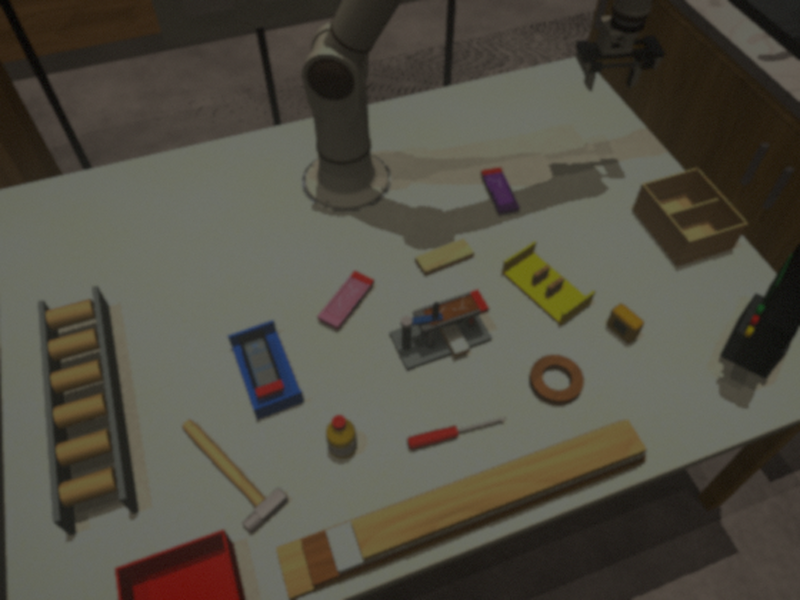

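View pics/top0.png

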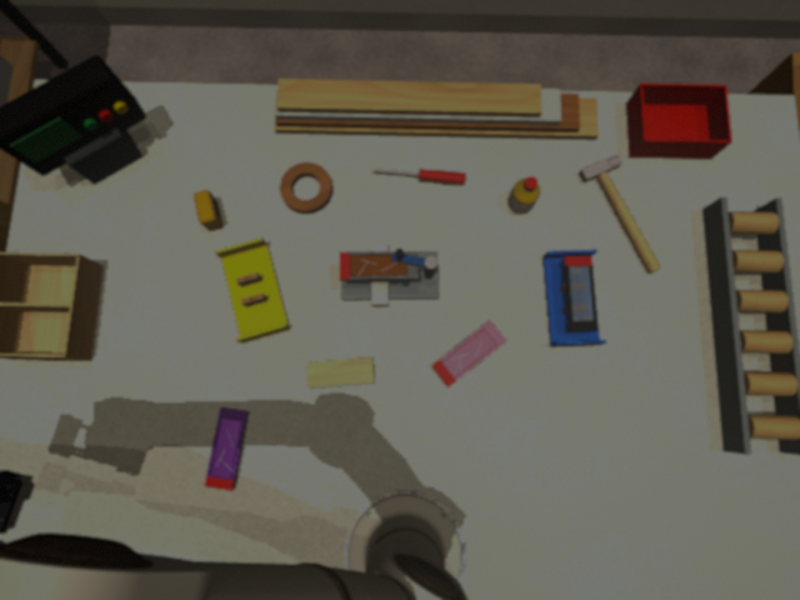

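```bash
cat > h.py <<'E'
import numpy as np, cv2
from scipy.spatial.transform import Rotation as Ro
from station import sensors, read_camera, camera_info
def tcp(s=None):
    s=s or sensors.sense(); q=s["ee_rot"]; T=np.eye(4)
    T[:3,:3]=Ro.from_quat([q[1],q[2],q[3],q[0]]).as_matrix(); T[:3,3]=s["tcp_pos"]; return T
def cam(n,T=None):
    c=camera_info(n); return c["K"], (T@c["T_tool_cam"] if n=="wrist" else c["T"])
def ray(n,u,v,z,T=None):
    "pixel (native) -> world point on plane z"
    K,C=cam(n,T); d=np.array([(u-K[0,2])/K[0,0],-(v-K[1,2])/K[1,1],-1]); d=C[:3,:3]@d
    return C[:3,3]+d*(z-C[2,3])/d[2]
def px(n,p,T=None):
    K,C=cam(n,T); c=C[:3,:3].T@(np.asarray(p)-C[:3,3]); return K[:2,:2]@np.array([c[0],-c[1]])/-c[2]+K[:2,2]
def big(u,v,s=0.7): return (u+.5)*s-.5,(v+.5)*s-.5
def need(p,yaw=None):
    "shift in tool axes in units of 3cm, and turn about tool z in units of 60deg to bring tool y to heading yaw"
    T=tcp(); d=T[:3,:3].T@(np.asarray(p)-T[:3,3])/0.03
    y=np.degrees(np.arctan2(T[1,1],T[0,1])); out=[d.round(3),round(y,2)]
    if yaw is not None: out.append(round(-((yaw-y+90)%180-90)/60,3))
    print(*out, T[:3,3].round(4), T[:3,2].round(4))
E
python3 - <<'E'
from h import *
for n,u,v,z in [("red",345,267,.088),("hinge",430,264,.131),("pin",398,255,.148),("lensmid",382,266,.095),("ytop",240,243,.04),("ybot",262,335,.04),("bluetop",572,253,.04),("bluebot",575,341,.04),("fred",578,262,.058),("fmid",580,295,.058),("glue",524,195,.1),("tape",207,210,.06)]:
    print(n,ray("top",*big(u,v),z).round(3))
E
```

```text
red [0.532 0.127 0.088]
hinge [ 0.531 -0.035  0.131]
pin [0.542 0.024 0.148]
lensmid [0.534 0.055 0.095]
ytop [0.59  0.347 0.04 ]
ybot [0.404 0.289 0.04 ]
bluetop [ 0.584 -0.326  0.04 ]
bluebot [ 0.404 -0.326  0.04 ]
fred [ 0.56  -0.332  0.058]
fmid [ 0.493 -0.333  0.058]
glue [ 0.682 -0.219  0.1  ]
tape [0.652 0.413 0.06 ]
```

drive_tool([
  [[0,0,0],[-0.9,-0.8,0],1],
  [[0,0,0],[-0.9,-0.8,0],1],
  [[0,0,0],[-0.9,-0.8,0],1],
  [[0,0,0],[-0.9,-0.8,0],1],
  [[0,0,0],[-0.9,-0.8,0],1],
])

```text
clock: 0.52
tcp_pos: [0.2513, 0.4842, 0.2512]
ee_rot: [-0.0, 0.113, 0.994, -0.0]
wrist_force: [1.1, 0.2, 0.5]
grip_width: 0.0914
gripper_force: 0.0
```

drive_tool([
  [[0,0,0],[-0.9,-0.8,0],1],
  [[0,0,0],[-0.9,-0.8,0],1],
  [[0,0,0],[-0.9,-0.8,0],1],
  [[0,0,0],[-0.9,-0.8,0],1],
  [[0,0,0],[-0.9,-0.8,0],1],
])

```text
clock: 0.93
tcp_pos: [0.3558, 0.337, 0.2515]
ee_rot: [-0.0, 0.113, 0.994, -0.0]
wrist_force: [0.6, 0.5, -0.2]
grip_width: 0.0919
gripper_force: 0.0
```

drive_tool([
  [[0,0,0],[-0.9,-0.8,0],1],
  [[0,0,0],[-0.9,-0.8,0],1],
  [[0,0,0],[-0.9,-0.8,0],1],
  [[0,0,0],[-0.9,-0.8,0],1],
  [[0,0,0],[-0.9,-0.8,0],1],
])

```text
clock: 1.35
tcp_pos: [0.4603, 0.1898, 0.2516]
ee_rot: [-0.0, 0.113, 0.994, -0.0]
wrist_force: [-0.1, 1.3, -0.0]
grip_width: 0.0918
gripper_force: 0.0
```

drive_tool([
  [[0,0,0],[0,0,0],1],
  [[0,0,0],[0,0,0],1],
  [[0,0,0],[0,0,0],1],
])

```text
clock: 1.6
tcp_pos: [0.4594, 0.1917, 0.2514]
ee_rot: [-0.001, 0.113, 0.994, 0.0]
wrist_force: [0.4, 0.1, -0.3]
grip_width: 0.0918
gripper_force: 0.0
```

```bash
python3 - <<'E'
from h import *
T=tcp(); print(T.round(4)); im=read_camera("wrist"); np.save("T1.npy",T); cv2.imwrite("pics/w1raw.png",im[:,:,::-1])
cv2.imwrite("pics/w1.png",cv2.resize(im,(800,600),interpolation=cv2.INTER_CUBIC)[:,:,::-1])
E
```

```text
[[-9.743e-01  2.252e-01 -1.000e-03  4.594e-01]
 [ 2.252e-01  9.743e-01  2.000e-04  1.917e-01]
 [ 1.000e-03  0.000e+00 -1.000e+00  2.514e-01]
 [ 0.000e+00  0.000e+00  0.000e+00  1.000e+00]]
```

View pics/w1.png

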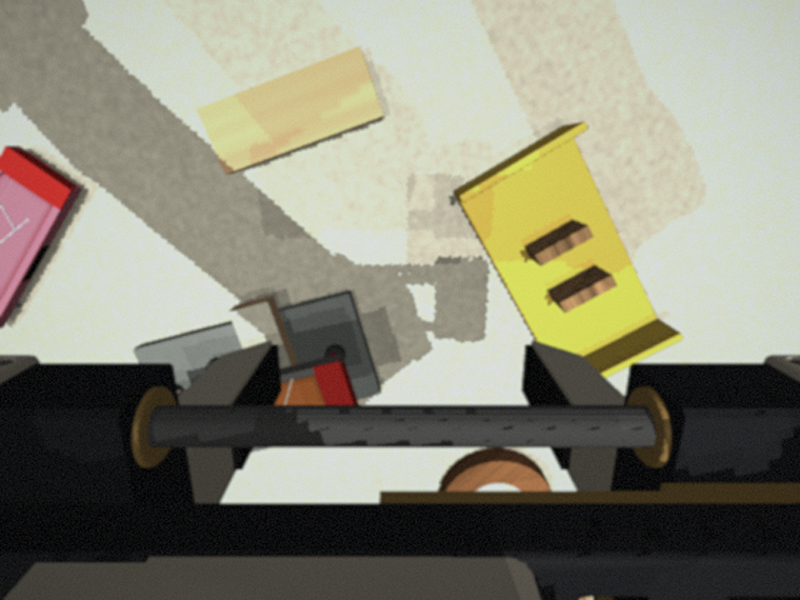

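```bash
python3 - <<'E'
from h import *
T=np.load("T1.npy")
P=[ray("wrist",*big(u,v),.045,T) for u,v in [(456,193),(586,125),(682,337)]]
print(np.round(P,4), np.linalg.norm(P[0]-P[1]),np.linalg.norm(P[1]-P[2]),np.degrees(np.arctan2(*(P[2]-P[1])[1::-1])),np.degrees(np.arctan2(*(P[1]-P[0])[1::-1])),(P[0]+P[2])/2)
for u,v in [(592,232),(614,281),(526,256),(549,302)]: print(ray("wrist",*big(u,v),.044,T).round(4))
for u,v in [(318,365),(345,361),(358,404)]: print(ray("wrist",*big(u,v),.095,T).round(4))
im=cv2.imread("pics/w1raw.png")[80:290,230:510]; cv2.imwrite("pics/w1c.png",cv2.resize(im,(800,600),interpolation=cv2.INTER_CUBIC))
E
```

```text
[[0.4218 0.2407 0.045 ]
 [0.3965 0.3375 0.045 ]
 [0.5723 0.394  0.045 ]] 0.09997052241794092 0.18466222011197667 17.831676743662364 104.62935389825228 [0.49706346 0.31736537 0.045     ]
[0.4726 0.3338 0.044 ]
[0.5142 0.3462 0.044 ]
[0.4796 0.2833 0.044 ]
[0.5199 0.2953 0.044 ]
[0.5092 0.1211 0.095 ]
[0.5105 0.14   0.095 ]
[0.5448 0.1403 0.095 ]
```

View pics/w1c.png

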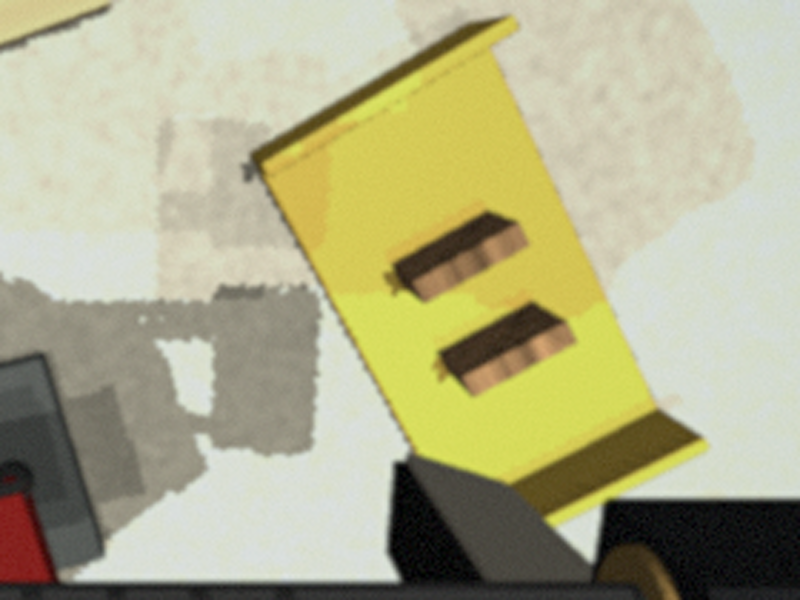

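```bash
python3 - <<'E'
from h import *
T=np.load("T1.npy")
f=lambda u,v,z=.044: ray("wrist",230-.5+(u+.5)*.35,80-.5+(v+.5)*.35,z,T)
a=[f(*p) for p in [(411,282),(515,224),(527,243),(426,301)]]; b=[f(*p) for p in [(459,376),(562,322),(576,341),(473,396)]]
print(np.round(a,4),np.round(b,4))
a=np.mean(a,0);b=np.mean(b,0);print(a,b,(a+b)/2,np.linalg.norm(b-a),np.degrees(np.arctan2(*(b-a)[1::-1])))
E
```

```text
[[0.4802 0.2892 0.044 ]
 [0.4671 0.3298 0.044 ]
 [0.4752 0.3334 0.044 ]
 [0.4888 0.2937 0.044 ]] [[0.5215 0.302  0.044 ]
 [0.5087 0.3431 0.044 ]
 [0.5175 0.3477 0.044 ]
 [0.5309 0.3063 0.044 ]]
[0.47781864 0.31153725 0.044     ] [0.51962321 0.32478363 0.044     ] [0.49872092 0.31816044 0.044     ] 0.043853034896438006 17.581558281930036
```

drive_tool([
  [[0,0,0],[-0.95,-0.7,-0.2],1],
  [[0,0,0],[-0.95,-0.7,-0.2],1],
  [[0,0,0],[-0.95,-0.7,-0.2],1],
  [[0,0,0],[-0.95,-0.7,-0.2],1],
  [[0,0,0],[-0.95,-0.7,-0.2],1],
])

```text
clock: 2.07
tcp_pos: [0.5754, 0.0582, 0.282]
ee_rot: [-0.0, 0.111, 0.994, 0.0]
wrist_force: [1.3, 0.2, -0.7]
grip_width: 0.0916
gripper_force: 0.0
```

drive_tool([
  [[0,0,0],[-0.95,-0.7,0],1],
  [[0,0,-0.11],[0,0,0],1],
  [[0,0,-0.11],[0,0,0],1],
  [[0,0,0],[0,0,0],1],
  [[0,0,0],[0,0,0],1],
])

```text
clock: 2.48
tcp_pos: [0.5977, 0.0322, 0.2814]
ee_rot: [-0.0, -0.001, 1.0, 0.0]
wrist_force: [0.2, 0.7, -0.2]
grip_width: 0.0918
gripper_force: 0.0
```

```bash
python3 - <<'E'
from h import *
T=tcp(); print(T.round(4)); im=read_camera("wrist"); np.save("T2.npy",T); cv2.imwrite("pics/w2raw.png",im[:,:,::-1])
cv2.imwrite("pics/w2.png",cv2.resize(im[:270,100:460],(800,600),interpolation=cv2.INTER_CUBIC)[:,:,::-1])
E
```

```text
[[-1.000e+00 -2.900e-03 -8.000e-04  5.977e-01]
 [-2.900e-03  1.000e+00  9.000e-04  3.220e-02]
 [ 8.000e-04  9.000e-04 -1.000e+00  2.814e-01]
 [ 0.000e+00  0.000e+00  0.000e+00  1.000e+00]]
```

View pics/w2.png

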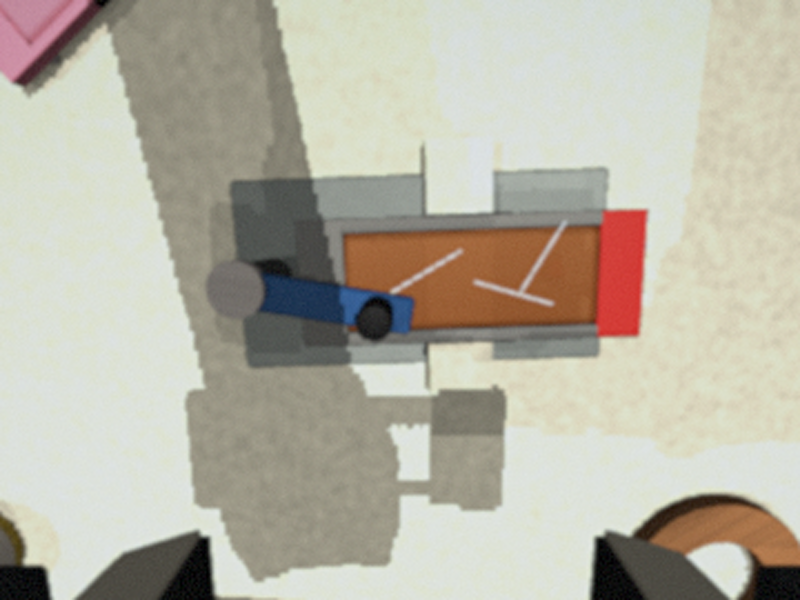

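```bash
python3 - <<'E'
from h import *
T=np.load("T2.npy")
f=lambda u,v,z: ray("wrist",100-.5+(u+.5)*.45,-.5+(v+.5)*.45,z,T)
a,b,c=f(648,210,.095),f(638,336,.095),f(330,222,.095)
print(a,b,c,np.linalg.norm(a-b),np.linalg.norm(a-c))
x1=np.degrees(np.arctan2(*(a-c)[1::-1]));x2=np.degrees(np.arctan2(*(b-a)[1::-1]))
print("headings",x1,x2+90)
h=np.radians((x1+x2+90)/2)
h=np.radians(x1); X=np.array([np.cos(h),np.sin(h),0]); m=(a+b)/2; print("heading",np.degrees(h),"seat",m-.075*X,"hinge",m-.175*X)
print("seat from diag",(b+c)/2)
p=f(374,317,.148);print("pin",p); 
for z in (.106,.12,.131,.148): print("hinge",z,f(236,290,z))
# red detection in raw
im=cv2.imread("pics/w2raw.png")[:270]; B,G,R=[im[...,i].astype(int) for i in range(3)]
k=((R>150)&(G<60)&(B<60)).astype(np.uint8); n,l,s,ce=cv2.connectedComponentsWithStats(k); 
for i in range(1,n):
  if s[i,4]>200:
    r=cv2.minAreaRect(np.argwhere(l==i)[:,::-1].astype(np.float32)); print(ce[i],s[i],r, ray("wrist",*ce[i],.095,T))
E
```

```text
[0.51034048 0.13522142 0.095     ] [0.56334533 0.13624314 0.095     ] [0.51563875 0.00086904 0.095     ] 0.05301469973400293 0.13445681513023766
headings 92.25832588096112 91.1042890237559
heading 92.25832588096112 seat [0.53979828 0.06079053 0.095     ] hinge [ 0.54373878 -0.0391318   0.095     ]
seat from diag [0.53949204 0.06855609 0.095     ]
pin [0.54956301 0.02117143 0.148     ]
hinge 0.106 [ 0.54316464 -0.03828357  0.106     ]
hinge 0.12 [ 0.54212331 -0.03513228  0.12      ]
hinge 0.131 [ 0.54130513 -0.03265627  0.131     ]
hinge 0.148 [ 0.54004066 -0.02882971  0.148     ]
```

drive_tool([
  [[0,0,0],[0.8,-0.18,0.5],0.35],
  [[0,0,0],[0.8,-0.18,0.5],0.35],
  [[0,0,0],[0,0,0.9],0.35],
  [[0,0,0],[0,0,0.9],0.35],
  [[0,0,0],[0,0,0],0.35],
], grip_force=20)

```text
clock: 2.95
tcp_pos: [0.5461, 0.0201, 0.1933]
ee_rot: [-0.004, -0.001, 1.0, -0.0]
wrist_force: [-1.9, 0.1, -0.8]
grip_width: 0.063
gripper_force: 0.0
```

drive_tool([
  [[0,0,0],[0,0,0],0.35],
  [[0,0,0],[0,0,0],0.35],
])

```text
clock: 3.12
tcp_pos: [0.551, 0.0201, 0.199]
ee_rot: [0.001, -0.002, 1.0, 0.0]
wrist_force: [0.2, 1.1, -0.7]
grip_width: 0.0498
gripper_force: 0.0
```

```bash
python3 - <<'E'
from h import *
T=tcp(); need((.5495,.0212,.138)); im=read_camera("wrist")
cv2.imwrite("pics/w3.png",cv2.resize(im[100:370,100:460],(800,600),interpolation=cv2.INTER_CUBIC)[:,:,::-1])
E
```

```text
[0.053 0.035 2.034] 90.21 [0.551  0.0201 0.199 ] [ 1.6e-03  3.0e-04 -1.0e+00]
```

View pics/w3.png

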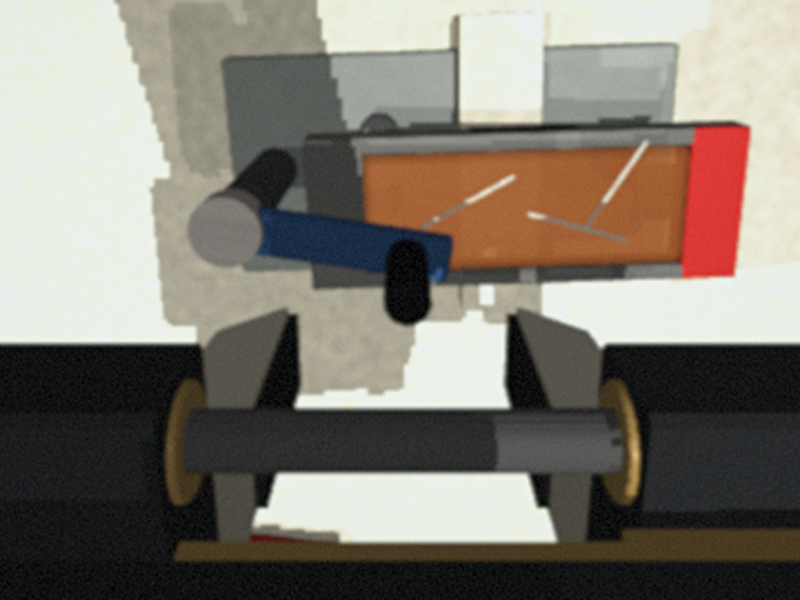

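```bash
python3 - <<'E'
from h import *
T=tcp()
f=lambda u,v,z: ray("wrist",100-.5+(u+.5)*.45,100-.5+(v+.5)*.45,z,T)
print("pin",f(408,302,.148)); P=[f(*p,.095) for p in [(748,126),(738,275),(315,288),(307,136)]]; print(np.round(P,4),np.mean(P,0))
need(f(408,302,.148)*[1,1,0]+[0,0,.138])
E
```

```text
pin [0.55126455 0.0209501  0.148     ]
[[ 0.5103  0.1337  0.095 ]
 [ 0.5629  0.1378  0.095 ]
 [ 0.5684 -0.0114  0.095 ]
 [ 0.5142 -0.0124  0.095 ]] [0.53896812 0.0619199  0.095     ]
[0.014 0.031 2.05 ] 90.21 [0.5515 0.02   0.1995] [ 2.8e-03  3.0e-04 -1.0e+00]
```

drive_tool([
  [[0,0,0],[0,0.03,0.8],0.35],
  [[0,0,0],[0,0,0.8],0.35],
  [[0,0,0],[0,0,0.42],0.35],
  [[0,0,0],[0,0,0],0.35],
  [[0,0,0],[0,0,0],0.35],
])

```text
clock: 3.58
tcp_pos: [0.5509, 0.0205, 0.138]
ee_rot: [0.0, -0.002, 1.0, 0.0]
wrist_force: [0.2, -0.3, 0.1]
grip_width: 0.0322
gripper_force: 0.0
```

drive_tool([
  [[0,0,0],[0,0,0],0],
  [[0,0,0],[0,0,0],0],
  [[0,0,0],[0,0,0],0],
  [[0,0,0],[0,0,0],0],
  [[0,0,0],[0,0,0],0],
], grip_force=15)

```text
clock: 4.0
tcp_pos: [0.5513, 0.0216, 0.1385]
ee_rot: [0.001, -0.002, 1.0, 0.001]
wrist_force: [-0.0, 3.2, 5.1]
grip_width: 0.0133
gripper_force: 15.0
```

drive_tool([
  [[0,0,0],[-0.36,-0.08,0],0],
  [[0,0,0],[-0.32,-0.14,0],0],
  [[0,0,0],[-0.29,-0.19,0],0],
  [[0,0,0],[-0.26,-0.24,0],0],
  [[0,0,0],[-0.21,-0.28,0],0],
])

```text
clock: 4.42
tcp_pos: [0.5967, -0.0034, 0.1386]
ee_rot: [0.003, -0.003, 1.0, 0.002]
wrist_force: [6.5, 9.2, -0.3]
grip_width: 0.0136
gripper_force: 15.0
```

drive_tool([
  [[0,0,0],[-0.16,-0.31,0],0],
  [[0,0,0],[-0.1,-0.33,0],0],
  [[0,0,0],[-0.04,-0.28,0],0],
  [[0,0,0],[0,0,0],0],
  [[0,0,0],[0,0,0],0],
])

```text
clock: 4.83
tcp_pos: [0.606, -0.0357, 0.1386]
ee_rot: [0.004, -0.001, 1.0, -0.0]
wrist_force: [7.1, 0.9, -0.8]
grip_width: 0.0139
gripper_force: 15.0
```

drive_tool([
  [[0,0,0],[0,0,0],0.35],
  [[0,0,0],[0,0,0],0.35],
  [[0,0,0],[0,0,0],0.35],
  [[0,0,0],[0,0,0],0.35],
])

```text
clock: 5.17
tcp_pos: [0.6019, -0.0353, 0.1368]
ee_rot: [-0.001, -0.002, 1.0, -0.0]
wrist_force: [0.3, 0.6, -0.9]
grip_width: 0.0313
gripper_force: 0.0
```

drive_tool([
  [[0,0,0],[0,0,-0.7],0.35],
  [[0,0,0],[0,0,-0.8],0.35],
  [[0,0,0],[0,0,-0.5],0.35],
])

```text
clock: 5.42
tcp_pos: [0.6027, -0.0352, 0.1986]
ee_rot: [0.0, -0.002, 1.0, -0.0]
wrist_force: [0.7, 0.1, 0.3]
grip_width: 0.032
gripper_force: 0.0
```

drive_tool([
  [[0,0,0],[0.53,0.8,-0.3],0.5],
  [[0,0,0],[0.53,0.8,-0.2],1],
  [[0,0,0],[0.53,0.8,0],1],
  [[0,0,0],[0.53,0.8,0],1],
  [[0,0,-0.117],[0,0,0],1],
])

```text
clock: 5.83
tcp_pos: [0.5349, 0.067, 0.2121]
ee_rot: [-0.001, -0.066, 0.998, 0.001]
wrist_force: [-0.2, -0.3, -0.2]
grip_width: 0.0608
gripper_force: 0.0
```

drive_tool([
  [[0,0,-0.117],[0,0,0],1],
  [[0,0,-0.117],[0,0,0],1],
  [[0,0,-0.117],[0,0,0],1],
  [[0,0,-0.117],[0,0,0],1],
  [[0,0,-0.117],[0,0,0],1],
])

```text
clock: 6.25
tcp_pos: [0.5381, 0.0605, 0.2119]
ee_rot: [-0.0, -0.364, 0.931, -0.0]
wrist_force: [0.1, 0.6, -0.5]
grip_width: 0.0907
gripper_force: 0.0
```

drive_tool([
  [[0,0,-0.117],[0,0,0],1],
  [[0,0,-0.117],[0,0,0],1],
  [[0,0,-0.117],[0,0,0],1],
  [[0,0,-0.117],[0,0,0],1],
  [[0,0,-0.117],[0,0,0],1],
])

```text
clock: 6.67
tcp_pos: [0.538, 0.0602, 0.2116]
ee_rot: [-0.001, -0.626, 0.78, -0.001]
wrist_force: [0.4, -0.7, -1.1]
grip_width: 0.0922
gripper_force: 0.0
```

drive_tool([
  [[0,0,-0.117],[0,0,0],1],
  [[0,0,-0.117],[0,0,0],1],
  [[0,0,0],[0,0,0],1],
  [[0,0,0],[0,0,0],1],
])

```text
clock: 7.0
tcp_pos: [0.5355, 0.0599, 0.2069]
ee_rot: [-0.006, -0.687, 0.726, 0.004]
wrist_force: [-0.7, -0.6, -1.4]
grip_width: 0.092
gripper_force: 0.0
```

```bash
python3 - <<'E'
from h import *
need((.5393,.0613,.094),181.7); T=tcp(); np.save("T4.npy",T); im=read_camera("wrist"); cv2.imwrite("pics/w4raw.png",im[:,:,::-1])
cv2.imwrite("pics/w4.png",cv2.resize(im,(800,600),interpolation=cv2.INTER_CUBIC)[:,:,::-1])
E
```

```text
[-0.062 -0.175  3.761] 176.82 -0.081 [0.5355 0.0599 0.2069] [-0.0139 -0.0019 -0.9999]
```

View pics/w4.png

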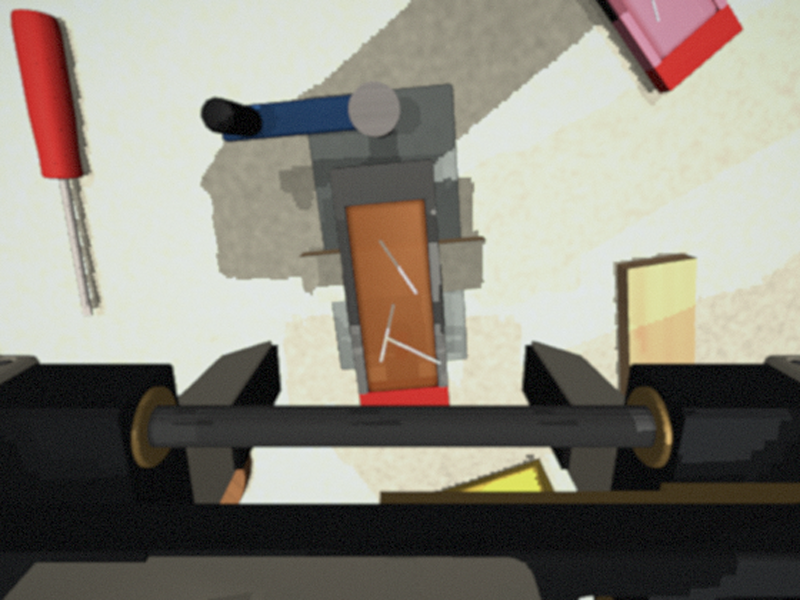

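```bash
python3 - <<'E'
from h import *
print(sensors.sense()["q"],sensors.sense()["joint_vel"]);need((.5393,.0613,.094),181.7)
T=np.load("T4.npy"); P=[ray("wrist",*big(u,v),.095,T) for u,v in [(332,168),(434,161),(449,389),(361,396)]]
print(np.round(P,4)); 
for i,j in((0,3),(1,2)):
  d=P[j]-P[i];print(np.degrees(np.arctan2(d[1],d[0])),np.linalg.norm(d))
E
```

```text
[ 0.53019258  0.47083468 -0.87892886  1.85280941  0.41934065  1.03096779
  2.56308675] [-6.54061932e-02 -2.46365373e-02  6.82198008e-02 -5.95662447e-04
 -2.31498921e-03 -1.18839338e-03  5.93377573e-07]
[-0.088 -0.17   3.758] 176.78 -0.082 [0.5356 0.0594 0.2068] [-0.0138 -0.0041 -0.9999]
[[ 0.5667 -0.0125  0.095 ]
 [ 0.5143 -0.0131  0.095 ]
 [ 0.5099  0.1177  0.095 ]
 [ 0.5623  0.1191  0.095 ]]
91.89147005327972 0.131718128955538
91.93730014378703 0.13090291279094304
```

drive_tool([
  [[0,0,0.119],[0,0,0],1],
  [[0,0,0.119],[0,0,0],1],
  [[0,0,0.119],[0,0,0],1],
  [[0,0,0.119],[0,0,0],1],
  [[0,0,0.119],[0,0,0],1],
])

```text
clock: 7.47
tcp_pos: [0.536, 0.0606, 0.2079]
ee_rot: [-0.007, -0.43, 0.903, -0.001]
wrist_force: [0.3, -0.4, 0.4]
grip_width: 0.0918
gripper_force: 0.0
```

drive_tool([
  [[0,0,0.119],[0,0,0],1],
  [[0,0,0.119],[0,0,0],1],
  [[0,0,0.119],[0,0,0],1],
  [[0,0,0.119],[0,0,0],1],
  [[0,0,0.119],[0,0,0],1],
])

```text
clock: 7.88
tcp_pos: [0.5362, 0.0607, 0.2083]
ee_rot: [-0.006, -0.132, 0.991, -0.003]
wrist_force: [0.6, -0.3, 0.4]
grip_width: 0.0918
gripper_force: 0.0
```

drive_tool([
  [[0,0,0.119],[0,0,0],1],
  [[0,0,0.119],[0,0,0],1],
  [[0,0,0.119],[0,0,0],1],
  [[0,0,0.119],[0,0,0],1],
  [[0,0,0.119],[0,0,0],1],
])

```text
clock: 8.3
tcp_pos: [0.5363, 0.0607, 0.2085]
ee_rot: [-0.004, 0.178, 0.984, -0.004]
wrist_force: [0.5, -0.0, -0.6]
grip_width: 0.092
gripper_force: 0.0
```

drive_tool([
  [[0,0,0.119],[0,0,0],1],
  [[0,0,0.119],[0,0,0],1],
  [[0,0,0.119],[0,0,0],1],
  [[0,0,0.119],[0,0,0],1],
  [[0,0,0.119],[0,0,0],1],
])

```text
clock: 8.72
tcp_pos: [0.5364, 0.0609, 0.2088]
ee_rot: [-0.003, 0.471, 0.882, -0.005]
wrist_force: [0.5, 0.0, -0.4]
grip_width: 0.0916
gripper_force: 0.0
```

drive_tool([
  [[0,0,0.119],[0,0,0],1],
  [[0,0,0.119],[0,0,0],1],
  [[0,0,0.119],[0,0,0],1],
  [[0,0,0],[0,0,0],1],
  [[0,0,0],[0,0,0],1],
])

```text
clock: 9.13
tcp_pos: [0.5363, 0.0612, 0.2087]
ee_rot: [-0.002, 0.622, 0.783, -0.005]
wrist_force: [-0.0, -0.6, 0.0]
grip_width: 0.092
gripper_force: 0.0
```

```bash
python3 - <<'E'
from h import *
need((.5393,.0613,.094),181.9);print(sensors.sense()["q"])
E
```

```text
[-0.006  0.138  3.821] 13.02 0.185 [0.5363 0.0612 0.2087] [-0.0095 -0.0057 -0.9999]
[ 0.07256321  0.34268321 -0.28929402  1.86671798  0.12191519  0.9593769
 -0.04466651]
```

```bash
cat >> h.py <<'E'
    w=T[:3,:3].T@np.cross(T[:3,2],[0,0,-1])/(np.pi/3); print("level turn",w.round(4))
E
echo
```

drive_tool([
  [[0,0,0.093],[0,0,0],1],
  [[0,0,0.092],[0,0,0],1],
  [[-0.009,0.005,0],[0,0,0],1],
  [[0,0,0],[0,0.14,0.7],1],
  [[0,0,0],[0,0,0],1],
])

```text
clock: 9.55
tcp_pos: [0.5389, 0.0607, 0.1846]
ee_rot: [-0.002, 0.695, 0.719, -0.002]
wrist_force: [-1.2, -0.4, 0.8]
grip_width: 0.0919
gripper_force: 0.0
```

drive_tool([
  [[0,0,0],[0,0,0],1],
  [[0,0,0],[0,0,0],1],
])

```text
clock: 9.72
tcp_pos: [0.54, 0.0612, 0.187]
ee_rot: [-0.001, 0.695, 0.719, -0.001]
wrist_force: [0.7, -0.8, -0.0]
grip_width: 0.0919
gripper_force: 0.0
```

```bash
python3 - <<'E'
from h import *
need((.5393,.0613,.094),181.9)
E
```

```text
[ 1.000e-03 -1.500e-02  3.101e+00] 1.89 -0.0 [0.54   0.0612 0.187 ] [-0.0026  0.001  -1.    ]
level turn [-0.0024 -0.0011  0.    ]
```

drive_tool([
  [[-0.002,-0.001,0],[0,0,0.9],1],
  [[0,0,0],[0,0,0.9],1],
  [[0,0,0],[0,0,0.8],1],
  [[0,0,0],[0,0,0.5],1],
  [[0,0,0],[0,0,0],1],
])

```text
clock: 10.13
tcp_pos: [0.5378, 0.0608, 0.0912]
ee_rot: [-0.002, 0.696, 0.718, -0.002]
wrist_force: [-0.5, 0.5, 0.0]
grip_width: 0.0915
gripper_force: 0.0
```

drive_tool([
  [[0,0,0],[0,0,0],0],
  [[0,0,0],[0,0,0],0],
  [[0,0,0],[0,0,0],0],
  [[0,0,0],[0,0,0],0],
  [[0,0,0],[0,0,0],0],
], grip_force=25)

```text
clock: 10.55
tcp_pos: [0.5408, 0.0613, 0.0948]
ee_rot: [0.001, 0.696, 0.718, 0.001]
wrist_force: [0.1, 0.0, 0.2]
grip_width: 0.0631
gripper_force: 0.0
```

```bash
python3 - <<'E'
from h import *
need((.5393,.0613,.094),181.9); s=sensors.sense(); print(s["wrist_force"],s["ft_torque"],s["grip_width"],s["gripper_force"])
E
```

```text
[ 0.001 -0.05   0.026] 1.77 -0.002 [0.5408 0.0613 0.0948] [ 1.6e-03  2.0e-04 -1.0e+00]
level turn [ 0.0016 -0.0001  0.    ]
[0.05818055 0.04742641 0.19713665] [-0.11383397  0.04054374 -0.027236  ] 0.063066731255337 0.0
```

drive_tool([
  [[0,0,0],[0,0,0],0],
  [[0,0,0],[0,0,0],0],
  [[0,0,0],[0,0,0],0],
  [[0,0,0],[0,0,0],0],
])

```text
clock: 10.88
tcp_pos: [0.5383, 0.0611, 0.0939]
ee_rot: [-0.001, 0.696, 0.718, -0.001]
wrist_force: [-4.9, -0.2, 6.4]
grip_width: 0.0538
gripper_force: 25.0
```

```bash
python3 - <<'E'
from h import *
need((.5393,.0613,.094),181.9); s=sensors.sense(); print(s["wrist_force"],s["ft_torque"],s["grip_width"],s["gripper_force"])
E
```

```text
[ 0.006  0.033 -0.005] 1.77 -0.002 [0.5383 0.0611 0.0939] [-3.6e-03 -7.0e-04 -1.0e+00]
level turn [-0.0035  0.0005 -0.    ]
[-4.92969423 -0.24455097  6.41322776] [-0.1158426   1.239388   -0.00845547] 0.05383569325499405 24.98759150505066
```

drive_tool([
  [[0,0,0],[0,0,-0.2],0],
  [[0,0,0],[0,0,-0.4],0],
  [[0,0,0],[0,0,-0.8],0],
  [[0,0,0],[0,0,-0.9],0],
  [[0,0,0],[0,0,-0.9],0],
])

```text
clock: 11.3
tcp_pos: [0.5397, 0.0613, 0.1911]
ee_rot: [-0.0, 0.696, 0.718, -0.0]
wrist_force: [-0.0, -0.2, -3.3]
grip_width: 0.0536
gripper_force: 25.0
```

drive_tool([
  [[0,0,-0.117],[0.8,0,0],0],
  [[0,0,-0.117],[0.8,0,0],0],
  [[0,0,-0.117],[0.8,0.1,0],0],
  [[0,0,-0.117],[0.8,0.2,0],0],
  [[0,0,-0.117],[0.7,0.3,0],0],
])

```text
clock: 11.72
tcp_pos: [0.5253, 0.1813, 0.1907]
ee_rot: [0.0, 0.444, 0.896, 0.0]
wrist_force: [0.4, -0.2, -4.2]
grip_width: 0.0537
gripper_force: 25.0
```

drive_tool([
  [[0,0,-0.117],[0.4,0.5,0],0],
  [[0,0,-0.117],[0.2,0.5,0],0],
  [[0,0,-0.117],[0.2,0.5,0],0],
  [[0,0,-0.117],[0,0,0],0],
  [[0,0,-0.117],[0,0,0],0],
])

```text
clock: 12.13
tcp_pos: [0.5419, 0.2303, 0.1905]
ee_rot: [0.0, 0.153, 0.988, 0.001]
wrist_force: [-0.0, 0.1, -3.6]
grip_width: 0.0539
gripper_force: 25.0
```

drive_tool([
  [[0,0,-0.117],[0,0,0],0],
  [[0,0,-0.117],[0,0,0],0],
  [[0,0,-0.117],[0,0,0],0],
  [[0,0,-0.117],[0,0,0],0],
  [[0,0,-0.117],[0,0,0],0],
])

```text
clock: 12.55
tcp_pos: [0.5421, 0.2284, 0.1904]
ee_rot: [0.0, -0.151, 0.989, -0.0]
wrist_force: [0.7, 0.8, -2.7]
grip_width: 0.0537
gripper_force: 25.0
```

drive_tool([
  [[0,0,0],[0,0,0],0],
  [[0,0,0],[0,0,0],0],
])

```text
clock: 12.72
tcp_pos: [0.542, 0.2284, 0.1901]
ee_rot: [-0.0, -0.146, 0.989, 0.0]
wrist_force: [0.2, -0.5, -3.8]
grip_width: 0.0534
gripper_force: 25.0
```

```bash
python3 - <<'E'
from h import *
need((.4985,.318,.057),107.6); s=sensors.sense(); print(s["q"],s["wrist_force"],s["ft_torque"],s["grip_width"],s["gripper_force"])
E
```

```text
[0.524 3.278 4.437] 106.82 -0.013 [0.542  0.2284 0.1901] [-1.e-04  1.e-04 -1.e+00]
level turn [ 0.0002 -0.0001  0.    ]
[ 0.07507381  0.51549902 -0.68515946  1.76137394  0.37937136  1.00080589
  1.10946837] [ 0.18102922 -0.5428948  -3.84159399] [ 0.00504991  0.04632658 -0.00242753] 0.05340667565605233 24.989524483680725
```

drive_tool([
  [[0,0,-0.013],[0.13,0.82,0],0],
  [[0,0,0],[0.13,0.82,0],0],
  [[0,0,0],[0.13,0.82,0],0],
  [[0,0,0],[0.13,0.82,0],0],
  [[0,0,0],[0,0,0.7],0],
])

```text
clock: 13.13
tcp_pos: [0.4955, 0.3265, 0.1734]
ee_rot: [0.003, -0.157, 0.988, 0.004]
wrist_force: [-0.3, 2.8, -2.9]
grip_width: 0.0537
gripper_force: 25.0
```

drive_tool([
  [[0,0,0],[0,0,0.9],0],
  [[0,0,0],[0,0,0.9],0],
  [[0,0,0],[0,0,0.5],0],
  [[0,0,0],[0,0,0],0],
  [[0,0,0],[0,0,0],0],
])

```text
clock: 13.55
tcp_pos: [0.4968, 0.3176, 0.0995]
ee_rot: [-0.001, -0.154, 0.988, -0.0]
wrist_force: [-0.1, 0.1, -3.3]
grip_width: 0.0536
gripper_force: 25.0
```

```bash
python3 - <<'E'
from h import *
need((.4985,.318,.057),107.6); T=tcp(); np.save("T5.npy",T); im=read_camera("wrist"); cv2.imwrite("pics/w5raw.png",im[:,:,::-1])
cv2.imwrite("pics/w5.png",cv2.resize(im,(800,600),interpolation=cv2.INTER_CUBIC)[:,:,::-1])
E
```

```text
[-0.061 -0.005  1.415] 107.76 0.003 [0.4968 0.3176 0.0995] [-1.7e-03 -7.0e-04 -1.0e+00]
level turn [-0.0001 -0.0017 -0.    ]
```

View pics/w5.png

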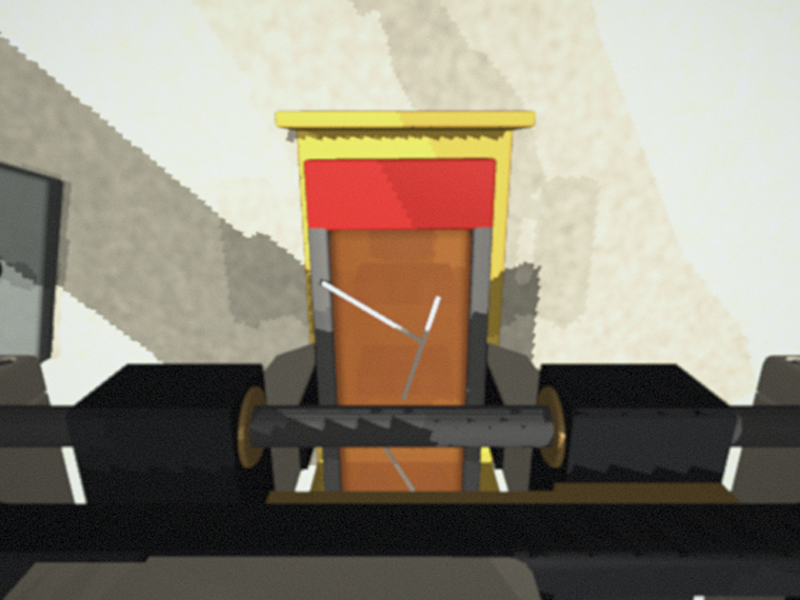

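drive_tool([
  [[0,0,0],[-0.06,0,0.6],0],
  [[0,0,0],[0,0,0.5],0],
  [[0,0,0],[0,0,0.2],0],
  [[0,0,0],[0,0,0.08],0],
  [[0,0,0],[0,0,0],0],
])

```text
clock: 14.02
tcp_pos: [0.4986, 0.3182, 0.0582]
ee_rot: [-0.0, -0.155, 0.988, -0.0]
wrist_force: [-0.5, -0.7, -3.5]
grip_width: 0.0534
gripper_force: 25.0
```

drive_tool([
  [[0,0,0],[0,0,0.03],0],
  [[0,0,0],[0,0,0],0],
])

```text
clock: 14.18
tcp_pos: [0.4991, 0.3187, 0.0579]
ee_rot: [0.0, -0.155, 0.988, 0.0]
wrist_force: [-0.6, 0.2, -2.6]
grip_width: 0.0538
gripper_force: 25.0
```

```bash
python3 - <<'E'
from h import *
need((.4985,.318,.057),107.6); s=sensors.sense(); print(s["wrist_force"],s["ft_torque"])
E
```

```text
[ 0.026 -0.017  0.031] 107.85 0.004 [0.4991 0.3187 0.0579] [ 4.e-04  7.e-04 -1.e+00]
level turn [ 0.0005  0.0006 -0.    ]
[-0.58653819  0.19937408 -2.6047861 ] [ 0.06890029 -0.0368563   0.02016411]
```

drive_tool([
  [[0,0,0],[0,0,0.04],0],
  [[0,0,0],[0,0,0],0],
  [[0,0,0],[0,0,0],0.8],
  [[0,0,0],[0,0,0],0.8],
  [[0,0,0],[0,0,0],0.8],
])

```text
clock: 14.6
tcp_pos: [0.4992, 0.3187, 0.0566]
ee_rot: [0.0, -0.155, 0.988, 0.0]
wrist_force: [-0.7, -0.6, -1.0]
grip_width: 0.0694
gripper_force: 0.0
```

drive_tool([
  [[0,0,0],[0,0,0],0.8],
  [[0,0,0],[0,0,0],0.8],
  [[0,0,0],[0,0,0],0.8],
  [[0,0,0],[0,0,-0.4],0.8],
  [[0,0,0],[0,0,-0.8],0.8],
])

```text
clock: 15.02
tcp_pos: [0.4969, 0.3169, 0.0904]
ee_rot: [-0.003, -0.155, 0.988, -0.001]
wrist_force: [-0.1, 0.3, -0.3]
grip_width: 0.0735
gripper_force: 0.0
```

drive_tool([
  [[0,0,0],[0,0,-1],1],
  [[0,0,0],[0,0,-1],1],
  [[0,0,0],[0,0,-1],1],
  [[0,0,0],[0,0,-1],1],
  [[0,0,0.118],[0,0,-1],1],
])

```text
clock: 15.43
tcp_pos: [0.4984, 0.3183, 0.2444]
ee_rot: [-0.0, -0.094, 0.996, 0.0]
wrist_force: [0.6, -0.1, 1.0]
grip_width: 0.0917
gripper_force: 0.0
```

drive_tool([
  [[0,0,0.118],[0,0,0],1],
  [[0,0,0.118],[0,0,0],1],
  [[0,0,0.118],[0,0,0],1],
  [[0,0,0.118],[0,0,0],1],
  [[0,0,0.118],[0,0,0],1],
])

```text
clock: 15.85
tcp_pos: [0.4986, 0.3185, 0.2432]
ee_rot: [0.0, 0.216, 0.976, 0.0]
wrist_force: [-0.7, 0.1, -0.0]
grip_width: 0.0921
gripper_force: 0.0
```

drive_tool([
  [[0,0,0.118],[0,0,0],1],
  [[0,0,0.118],[0,0,0],1],
  [[0,0,0.118],[0,0,0],1],
  [[0,0,0.118],[0,0,0],1],
  [[0,0,0.118],[0,0,0],1],
])

```text
clock: 16.27
tcp_pos: [0.4985, 0.3186, 0.2431]
ee_rot: [-0.0, 0.503, 0.865, 0.0]
wrist_force: [-0.7, 0.3, -0.0]
grip_width: 0.0918
gripper_force: 0.0
```

drive_tool([
  [[0,0,0.118],[0,0,0],1],
  [[0,0,0.118],[0,0,0],1],
  [[0,0,0.118],[0,0,0],1],
  [[0,0,0.118],[0,0,0],1],
  [[0,0,0],[0,0,0],1],
])

```text
clock: 16.68
tcp_pos: [0.4986, 0.3187, 0.2431]
ee_rot: [-0.0, 0.698, 0.716, 0.0]
wrist_force: [0.3, -0.1, 0.2]
grip_width: 0.0922
gripper_force: 0.0
```

```bash
python3 - <<'E'
from h import *
need((.42,-.33,.28),-90); print(sensors.sense()["q"])
im=read_camera("top"); cv2.imwrite("pics/t2raw.png",im[:,:,::-1])
E
```

```text
[-21.55   -3.159  -1.244] 1.43 -1.476 [0.4986 0.3187 0.2431] [ 1.e-04  6.e-04 -1.e+00]
level turn [ 0.0001 -0.0006  0.    ]
[-0.33819042  0.39442414 -0.3531924   1.71396235  0.15249197  1.05981359
 -0.71617242]
```

drive_tool([
  [[0,0,0],[-0.98,-0.14,-0.05],1],
  [[0,0,0],[-0.98,-0.14,-0.05],1],
  [[0,0,0],[-0.98,-0.14,-0.05],1],
  [[0,0,0],[-0.98,-0.14,-0.05],1],
  [[0,0,0],[-0.98,-0.14,-0.05],1],
])

```text
clock: 17.15
tcp_pos: [0.4816, 0.1697, 0.2501]
ee_rot: [-0.0, 0.695, 0.719, 0.0]
wrist_force: [-0.3, -0.3, 0.5]
grip_width: 0.0915
gripper_force: 0.0
```

drive_tool([
  [[0,0,0],[-0.98,-0.14,-0.05],1],
  [[0,0,0],[-0.98,-0.14,-0.05],1],
  [[0,0,0],[-0.98,-0.14,-0.05],1],
  [[0,0,0],[-0.98,-0.14,-0.05],1],
  [[0,0,0],[-0.98,-0.14,-0.05],1],
])

```text
clock: 17.57
tcp_pos: [0.4649, 0.0221, 0.2578]
ee_rot: [0.0, 0.695, 0.719, 0.0]
wrist_force: [0.6, -0.7, -0.2]
grip_width: 0.0916
gripper_force: 0.0
```

drive_tool([
  [[0,0,0],[-0.98,-0.14,-0.05],1],
  [[0,0,0],[-0.98,-0.14,-0.05],1],
  [[0,0,0],[-0.98,-0.14,-0.05],1],
  [[0,0,0],[-0.98,-0.14,-0.05],1],
  [[0,0,0],[-0.98,-0.14,-0.05],1],
])

```text
clock: 17.98
tcp_pos: [0.4481, -0.1255, 0.2653]
ee_rot: [0.0, 0.695, 0.719, 0.0]
wrist_force: [1.3, 0.2, 0.2]
grip_width: 0.0916
gripper_force: 0.0
```

drive_tool([
  [[0,0,0],[-0.98,-0.14,-0.05],1],
  [[0,0,0],[-0.98,-0.14,-0.05],1],
  [[0,0,0],[-0.98,-0.14,-0.05],1],
  [[0,0,0],[-0.98,-0.14,-0.05],1],
  [[0,0,0],[-0.98,-0.14,-0.05],1],
])

```text
clock: 18.4
tcp_pos: [0.4315, -0.273, 0.2728]
ee_rot: [0.0, 0.695, 0.719, 0.0]
wrist_force: [-0.0, -1.0, 1.0]
grip_width: 0.0921
gripper_force: 0.0
```

drive_tool([
  [[0,0,0],[-0.98,-0.14,-0.05],1],
  [[0,0,0],[-0.98,-0.14,-0.05],1],
  [[0,0,0.117],[0,0,0],1],
  [[0,0,0.117],[0,0,0],1],
  [[0,0,0.117],[0,0,0],1],
])

```text
clock: 18.82
tcp_pos: [0.4248, -0.3314, 0.2754]
ee_rot: [-0.0, 0.817, 0.577, -0.0]
wrist_force: [-0.4, 0.3, -0.2]
grip_width: 0.0915
gripper_force: 0.0
```

drive_tool([
  [[0,0,0.117],[0,0,0],1],
  [[0,0,0.117],[0,0,0],1],
  [[0,0,0.117],[0,0,0],1],
  [[0,0,0.117],[0,0,0],1],
  [[0,0,0.117],[0,0,0],1],
])

```text
clock: 19.23
tcp_pos: [0.4252, -0.3305, 0.2755]
ee_rot: [-0.0, 0.953, 0.304, 0.0]
wrist_force: [0.2, -0.2, -0.4]
grip_width: 0.0918
gripper_force: 0.0
```

drive_tool([
  [[0,0,0.117],[0,0,0],1],
  [[0,0,0.117],[0,0,0],1],
  [[0,0,0.117],[0,0,0],1],
  [[0,0,0.117],[0,0,0],1],
  [[0,0,0.117],[0,0,0],1],
])

```text
clock: 19.65
tcp_pos: [0.4252, -0.3305, 0.2755]
ee_rot: [-0.0, 1.0, 0.003, -0.0]
wrist_force: [-1.0, 0.5, -0.3]
grip_width: 0.0919
gripper_force: 0.0
```

drive_tool([
  [[0,0,0],[0,0,0],1],
  [[0,0,0],[0,0,0],1],
])

```text
clock: 19.82
tcp_pos: [0.4252, -0.3306, 0.2754]
ee_rot: [-0.0, 1.0, 0.007, -0.0]
wrist_force: [0.1, 0.2, -0.1]
grip_width: 0.0919
gripper_force: 0.0
```

```bash
python3 - <<'E'
from h import *
need((.42,-.33,.28),-90); print(sensors.sense()["q"])
T=tcp(); np.save("T6.npy",T); im=read_camera("wrist"); cv2.imwrite("pics/w6raw.png",im[:,:,::-1])
cv2.imwrite("pics/w6.png",cv2.resize(im[:270,100:460],(800,600),interpolation=cv2.INTER_CUBIC)[:,:,::-1])
E
```

```text
[-0.173 -0.021 -0.154] -89.22 0.013 [ 0.4252 -0.3306  0.2754] [-2.e-04  2.e-04 -1.e+00]
level turn [-0.0002  0.0002  0.    ]
[ 0.37057652  0.25015517  0.28438967  1.82552455 -0.07897139  1.07718073
 -0.87309613]
```

View pics/w6.png

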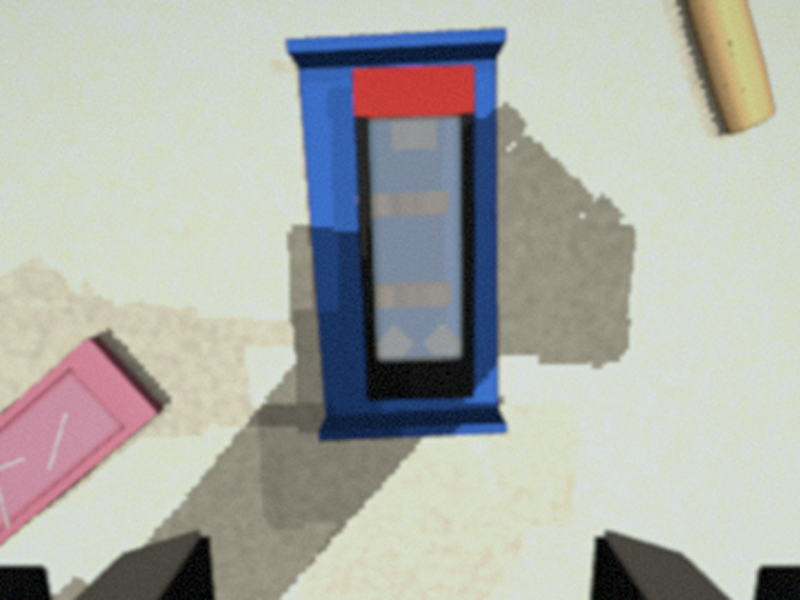

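```bash
python3 - <<'E'
from h import *
T=np.load("T6.npy")
f=lambda u,v,z=.058: ray("wrist",100-.5+(u+.5)*.45,-.5+(v+.5)*.45,z,T)
P=[f(*p) for p in [(353,67),(475,66),(473,397),(367,398)]]; print(np.round(P,4))
r=(P[0]+P[1])/2; b=(P[2]+P[3])/2; d=r-b; h=np.degrees(np.arctan2(d[1],d[0])); c=(r+b)/2
print(np.linalg.norm(d),h,c,np.linalg.norm(P[0]-P[1]),np.linalg.norm(P[2]-P[3]))
need([c[0],c[1],.057],h-90)
E
```

```text
[[ 0.5745 -0.3077  0.058 ]
 [ 0.5757 -0.3612  0.058 ]
 [ 0.4274 -0.3666  0.058 ]
 [ 0.4261 -0.3138  0.058 ]]
0.1484376135278373 2.2457181074719776 [ 0.50092968 -0.33731361  0.058     ] 0.0535218611573872 0.05286250818716542
[2.523 0.257 7.278] -89.25 -0.025 [ 0.4252 -0.3306  0.2754] [-2.e-04  1.e-04 -1.e+00]
level turn [-0.0001  0.0002  0.    ]
```

drive_tool([
  [[0,0,-0.025],[0,0,0],1],
  [[0,0,0],[0.85,0.09,0.8],1],
  [[0,0,0],[0.85,0.08,0.8],1],
  [[0,0,0],[0.82,0.08,0.8],1],
  [[0,0,0],[0,0,0.9],1],
])

```text
clock: 20.28
tcp_pos: [0.5069, -0.3348, 0.176]
ee_rot: [0.0, 1.0, 0.021, 0.003]
wrist_force: [0.7, 0.7, -0.1]
grip_width: 0.0921
gripper_force: 0.0
```

drive_tool([
  [[0,0,0],[0,0,0.9],1],
  [[0,0,0],[0,0,0.3],1],
  [[0,0,0],[0,0,0],1],
  [[0,0,0],[0,0,0],1],
  [[0,0,0],[0,0,0],1],
])

```text
clock: 20.7
tcp_pos: [0.5017, -0.3368, 0.142]
ee_rot: [0.001, 1.0, 0.017, 0.001]
wrist_force: [0.4, -0.1, 1.3]
grip_width: 0.0916
gripper_force: 0.0
```

```bash
python3 - <<'E'
from h import *
need([.5009,-.3373,.057],-87.75)
E
```

```text
[-0.032  0.011  2.835] -88.08 -0.005 [ 0.5017 -0.3368  0.142 ] [ 0.0021 -0.0014 -1.    ]
level turn [ 0.0014 -0.002   0.    ]
```

drive_tool([
  [[0,0,-0.005],[-0.03,0.01,0.8],1],
  [[0,0,0],[0,0,0.8],1],
  [[0,0,0],[0,0,0.8],1],
  [[0,0,0],[0,0,0.42],1],
  [[0,0,0],[0,0,0],1],
])

```text
clock: 21.12
tcp_pos: [0.4989, -0.3355, 0.0543]
ee_rot: [-0.001, 1.0, 0.019, -0.001]
wrist_force: [-0.5, -0.3, -0.1]
grip_width: 0.0918
gripper_force: 0.0
```

drive_tool([
  [[0,0,0],[0,0,0],1],
  [[0,0,0],[0,0,0],0],
  [[0,0,0],[0,0,0],0],
  [[0,0,0],[0,0,0],0],
  [[0,0,0],[0,0,0],0],
])

```text
clock: 21.53
tcp_pos: [0.5006, -0.3366, 0.0567]
ee_rot: [0.0, 1.0, 0.019, 0.001]
wrist_force: [0.3, -0.8, 0.6]
grip_width: 0.0696
gripper_force: 0.0
```

drive_tool([
  [[0,0,0],[0,0,0],0],
  [[0,0,0],[0,0,0],0],
  [[0,0,0],[0,0,0],0],
  [[0,0,0],[0,0,0],0],
  [[0,0,0],[0,0,0],0],
])

```text
clock: 21.95
tcp_pos: [0.5001, -0.3363, 0.0558]
ee_rot: [0.0, 1.0, 0.019, -0.0]
wrist_force: [-1.4, -0.4, 2.2]
grip_width: 0.0533
gripper_force: 25.0
```

```bash
python3 - <<'E'
from h import *
need([.5009,-.3373,.057],-87.75); s=sensors.sense(); print(s["wrist_force"],s["ft_torque"],s["grip_width"],s["gripper_force"])
E
```

```text
[ 0.027  0.035 -0.04 ] -87.81 -0.001 [ 0.5001 -0.3363  0.0558] [-1.e-04 -1.e-04 -1.e+00]
level turn [0.0001 0.0001 0.    ]
[-1.41187709 -0.39462323  2.21285058] [-0.02937729  0.29395553 -0.00409153] 0.053279284806520076 24.99872624874115
```

drive_tool([
  [[0,0,0],[0,0,-0.3],0],
  [[0,0,0],[0,0,-0.7],0],
  [[0,0,0],[0,0,-0.9],0],
  [[0,0,0],[0,0,-0.9],0],
  [[0,0,0],[0,0,-0.9],0],
])

```text
clock: 22.37
tcp_pos: [0.499, -0.3357, 0.1671]
ee_rot: [-0.001, 1.0, 0.019, -0.001]
wrist_force: [0.3, 1.3, -4.3]
grip_width: 0.0536
gripper_force: 25.0
```

drive_tool([
  [[0,0,0],[0,0,-0.8],0],
  [[0,0,0],[0,0,0],0],
  [[0,0,0],[0,0,0],0],
])

```text
clock: 22.62
tcp_pos: [0.5005, -0.3365, 0.1918]
ee_rot: [0.001, 1.0, 0.019, 0.001]
wrist_force: [-0.6, 0.5, -4.2]
grip_width: 0.0538
gripper_force: 25.0
```

```bash
python3 - <<'E'
from h import *
need([.5393,.0613,.19],1.9); s=sensors.sense(); print(s["q"],s["wrist_force"],s["ft_torque"],s["grip_width"])
im=read_camera("wrist"); cv2.imwrite("pics/w7raw.png",im[:,:,::-1])
for n in ("w5","w7"):
    im=cv2.imread(f"pics/{n}raw.png")[:250]; h=cv2.cvtColor(im,cv2.COLOR_BGR2HSV)
    k=(((h[...,0]<8)|(h[...,0]>172))&(h[...,1]>170)&(h[...,2]>90)).astype(np.uint8)
    N,l,st,ce=cv2.connectedComponentsWithStats(k); i=1+np.argmax(st[1:,4])
    print(n,st[i],ce[i],cv2.boxPoints(cv2.minAreaRect(np.argwhere(l==i)[:,::-1].astype(np.float32))).round(1).tolist())
    I=np.eye(4); m=l==i
    # rear/front edges, averaged; project to lens top plane 7+? below TCP in tool frame (tool z=-0.001)
    for nm,e in (("far",np.median([np.flatnonzero(c)[0] for c in m.T if c.any()])-.5),("near",np.median([np.flatnonzero(c)[-1] for c in m.T if c.any()])+.5)):
        print(nm,e,ray("wrist",ce[i][0],e,-.001,I))
E
```

```text
[  1.799 -13.2     0.048] -87.82 -1.495 [ 0.5005 -0.3365  0.1918] [ 0.0019 -0.0011 -1.    ]
level turn [ 0.0011 -0.0018  0.    ]
[ 0.35608143  0.45333674  0.2493874   1.74964621 -0.13317181  0.95289982
 -0.87430532] [-0.58105355  0.47648625 -4.24607881] [-0.0011835   0.20977723 -0.02058783] 0.05383056845566432
w5 [ 213  111  134   51 6361] [279.63763559 135.56987895] [[213.0, 112.0], [346.0, 110.80000305175781], [346.3999938964844, 160.0], [213.39999389648438, 161.1999969482422]]
far 111.5 [ 0.07713806  0.00043272 -0.001     ]
near 160.5 [ 0.05781697  0.00042621 -0.001     ]
w7 [ 213  116  134   51 6391] [279.52511344 140.41229854] [[213.0, 116.0], [346.0, 116.0], [346.0, 166.0], [213.0, 166.0]]
far 116.5 [ 0.0752418   0.00038775 -0.001     ]
near 164.5 [ 0.05616398  0.00037939 -0.001     ]
```

drive_tool([
  [[0,0,0],[0.13,-0.5,-0.2],0],
  [[0,0,0],[0.13,-0.9,-0.2],0],
  [[0,0,0],[0.13,-0.9,0],0],
  [[0,0,0],[0.13,-0.9,0],0],
  [[0,0,0],[0.13,-0.9,0],0],
])

```text
clock: 23.08
tcp_pos: [0.5131, -0.2107, 0.2001]
ee_rot: [-0.001, 1.0, 0.019, -0.002]
wrist_force: [1.6, -0.1, -3.9]
grip_width: 0.0537
gripper_force: 25.0
```

drive_tool([
  [[0,0,0],[0.12,-0.9,0],0],
  [[0,0,0],[0.12,-0.9,0],0],
  [[0,0,0],[0.12,-0.9,0],0],
  [[0,0,0],[0.12,-0.9,0],0],
  [[0,0,0],[0.12,-0.9,0],0],
])

```text
clock: 23.5
tcp_pos: [0.5257, -0.0754, 0.2002]
ee_rot: [-0.0, 1.0, 0.019, -0.003]
wrist_force: [0.2, -0.3, -4.1]
grip_width: 0.0539
gripper_force: 25.0
```

drive_tool([
  [[0,0,0],[0.12,-0.9,0],0],
  [[0,0,0],[0.12,-0.9,0],0],
  [[0,0,0],[0.12,-0.9,0],0],
  [[0,0,0],[0.12,-0.9,0],0],
  [[0,0,0],[0.12,-0.9,0],0],
])

```text
clock: 23.92
tcp_pos: [0.5386, 0.0598, 0.2001]
ee_rot: [0.0, 1.0, 0.019, -0.003]
wrist_force: [0.5, 0.2, -3.6]
grip_width: 0.0535
gripper_force: 25.0
```

drive_tool([
  [[0,0,-0.1],[0,0,0],0],
  [[0,0,-0.116],[0,0,0],0],
  [[0,0,-0.116],[0,0,0],0],
  [[0,0,-0.116],[0,0,0],0],
  [[0,0,-0.116],[0,0,0],0],
])

```text
clock: 24.33
tcp_pos: [0.5385, 0.0586, 0.2]
ee_rot: [-0.001, 0.95, 0.312, -0.003]
wrist_force: [0.6, 0.5, -3.3]
grip_width: 0.0538
gripper_force: 25.0
```

drive_tool([
  [[0,0,-0.116],[0,0,0],0],
  [[0,0,-0.116],[0,0,0],0],
  [[0,0,-0.116],[0,0,0],0],
  [[0,0,-0.116],[0,0,0],0],
  [[0,0,-0.116],[0,0,0],0],
])

```text
clock: 24.75
tcp_pos: [0.5386, 0.0584, 0.2]
ee_rot: [-0.001, 0.813, 0.582, -0.002]
wrist_force: [0.1, -0.4, -3.8]
grip_width: 0.0536
gripper_force: 25.0
```

drive_tool([
  [[0,0,-0.116],[0,0,0],0],
  [[0,0,-0.116],[0,0,0],0],
  [[0,0,-0.116],[0,0,0],0],
  [[0,0,0],[0,0,0],0],
  [[0,0,0],[0,0,0],0],
])

```text
clock: 25.17
tcp_pos: [0.5391, 0.0584, 0.2006]
ee_rot: [-0.001, 0.698, 0.716, -0.001]
wrist_force: [0.4, -1.0, -3.1]
grip_width: 0.054
gripper_force: 25.0
```

```bash
python3 - <<'E'
from h import *
need([.5382,.0629,.093],2.0); s=sensors.sense(); print(s["q"],s["wrist_force"],s["ft_torque"],s["grip_width"])
E
```

```text
[ 0.151 -0.009  3.588] 1.49 -0.009 [0.5391 0.0584 0.2006] [-0.0042  0.     -1.    ]
level turn [-0.004  -0.0001  0.    ]
[-0.00693673  0.34498073 -0.18199821  1.87571805  0.0754071   0.9316464
 -0.19774322] [ 0.44882008 -0.95579404 -3.05942197] [-0.09839276  0.02441494 -0.01864568] 0.05398069140648355
```

drive_tool([
  [[-0.003,0,-0.009],[0.15,-0.01,0.6],0],
  [[0,0,0],[0,0,0.9],0],
  [[0,0,0],[0,0,0.9],0],
  [[0,0,0],[0,0,0.6],0],
  [[0,0,0],[0,0,0.2],0],
])

```text
clock: 25.58
tcp_pos: [0.5371, 0.0627, 0.1027]
ee_rot: [-0.001, 0.694, 0.72, -0.002]
wrist_force: [-0.5, -1.4, -3.1]
grip_width: 0.0539
gripper_force: 25.0
```

drive_tool([
  [[0,0,0],[0,0,0],0],
  [[0,0,0],[0,0,0],0],
  [[0,0,0],[0,0,0],0],
  [[0,0,0],[0,0,0],0],
])

```text
clock: 25.92
tcp_pos: [0.5414, 0.0634, 0.108]
ee_rot: [0.002, 0.693, 0.721, 0.002]
wrist_force: [-0.0, 0.0, -3.5]
grip_width: 0.054
gripper_force: 25.0
```

```bash
python3 - <<'E'
from h import *
need([.5382,.0629,.093],2.0); s=sensors.sense(); print(s["wrist_force"],s["ft_torque"],s["grip_width"])
E
```

```text
[-0.011 -0.11   0.499] 2.21 0.004 [0.5414 0.0634 0.108 ] [ 5.5e-03  5.0e-04 -1.0e+00]
level turn [ 0.0052 -0.0002 -0.    ]
[-0.02162882  0.0199739  -3.51649029] [-0.10613698  0.04724034 -0.02369726] 0.054034762991118666
```

drive_tool([
  [[0,0,0],[0,0,0],0],
])

```text
clock: 26.0
tcp_pos: [0.5412, 0.0633, 0.1078]
ee_rot: [0.002, 0.693, 0.721, 0.002]
wrist_force: [-0.1, 0.1, -3.8]
grip_width: 0.0538
gripper_force: 25.0
```

drive_tool([
  [[0,0,0],[0,0,0],0],
])

```text
clock: 26.08
tcp_pos: [0.5408, 0.0632, 0.1075]
ee_rot: [0.002, 0.693, 0.721, 0.002]
wrist_force: [-0.6, 0.3, -3.7]
grip_width: 0.0537
gripper_force: 25.0
```

drive_tool([
  [[0,0,0],[0,0,0],0],
])

```text
clock: 26.17
tcp_pos: [0.5405, 0.0631, 0.1072]
ee_rot: [0.001, 0.693, 0.721, 0.001]
wrist_force: [-0.2, -0.1, -4.2]
grip_width: 0.0537
gripper_force: 25.0
```

drive_tool([
  [[0,0,0],[0,0,0],0],
])

```text
clock: 26.25
tcp_pos: [0.5404, 0.0631, 0.1069]
ee_rot: [0.001, 0.693, 0.721, 0.001]
wrist_force: [0.5, 0.1, -3.7]
grip_width: 0.0537
gripper_force: 25.0
```

drive_tool([
  [[0,0,0],[0,0,0],0],
  [[0,0,0],[0,0,0],0],
  [[0,0,0],[0,0,0],0],
])

```text
clock: 26.5
tcp_pos: [0.5402, 0.0631, 0.1065]
ee_rot: [0.001, 0.693, 0.721, 0.001]
wrist_force: [-0.6, -0.0, -3.5]
grip_width: 0.0536
gripper_force: 25.0
```

```bash
python3 - <<'E'
from h import *
need([.5382,.0629,.093],2.0); s=sensors.sense(); print(s["wrist_force"],s["ft_torque"],s["joint_vel"].round(3))
E
```

```text
[-0.005 -0.067  0.45 ] 2.25 0.004 [0.5402 0.0631 0.1065] [ 2.7e-03  1.0e-04 -1.0e+00]
level turn [ 0.0025 -0.      0.    ]
[-6.37456682e-01 -8.97170479e-04 -3.49511536e+00] [-0.04732382  0.04154294 -0.01731254] [ 0.001 -0.     0.002  0.    -0.001  0.     0.002]
```

drive_tool([
  [[0.002,0,0],[0,-0.06,0.12],0],
  [[0,0,0],[0,0,0.1],0],
  [[0,0,0],[0,0,0.08],0],
  [[0,0,0],[0,0,0.04],0],
  [[0,0,0],[0,0,0],0],
])

```text
clock: 26.92
tcp_pos: [0.538, 0.063, 0.0958]
ee_rot: [-0.0, 0.693, 0.721, -0.0]
wrist_force: [-0.2, 0.1, -3.1]
grip_width: 0.0534
gripper_force: 25.0
```

drive_tool([
  [[0,0,0],[0,0,0],0],
  [[0,0,0],[0,0,0],0],
  [[0,0,0],[0,0,0],0],
  [[0,0,0],[0,0,0],0],
  [[0,0,0],[0,0,0],0],
])

```text
clock: 27.33
tcp_pos: [0.5385, 0.0631, 0.0964]
ee_rot: [0.0, 0.693, 0.721, 0.0]
wrist_force: [-0.1, 0.3, -4.3]
grip_width: 0.0538
gripper_force: 25.0
```

```bash
python3 - <<'E'
from h import *
need([.5383,.0629,.093],2.0); s=sensors.sense(); print(s["wrist_force"],s["ft_torque"],s["joint_vel"].round(3))
E
```

```text
[-0.006 -0.007  0.115] 2.25 0.004 [0.5385 0.0631 0.0964] [ 9.e-04  1.e-04 -1.e+00]
level turn [ 0.0009 -0.     -0.    ]
[-0.05067826  0.27776761 -4.28126205] [-0.10120402  0.02457468 -0.00212675] [-0.002  0.     0.001 -0.    -0.     0.002 -0.001]
```

Aligned; lower the last 3 mm in small steps, watching the force.

drive_tool([
  [[0,0,0],[0,0,0.04],0],
  [[0,0,0],[0,0,0.03],0],
  [[0,0,0],[0,0,0],0],
  [[0,0,0],[0,0,0],0],
])

```text
clock: 27.67
tcp_pos: [0.5383, 0.063, 0.0941]
ee_rot: [0.0, 0.693, 0.721, 0.0]
wrist_force: [0.2, -0.6, -3.3]
grip_width: 0.0534
gripper_force: 25.0
```

drive_tool([
  [[0,0,0],[0,0,0.03],0],
  [[0,0,0],[0,0,0],0],
  [[0,0,0],[0,0,0],0],
  [[0,0,0],[0,0,0],0],
])

```text
clock: 28.0
tcp_pos: [0.5384, 0.0631, 0.0933]
ee_rot: [0.0, 0.693, 0.721, 0.0]
wrist_force: [0.4, 0.2, -3.2]
grip_width: 0.0537
gripper_force: 25.0
```

```bash
python3 - <<'E'
from h import *
need([.5383,.0629,.093],2.0); s=sensors.sense(); print(s["wrist_force"],s["ft_torque"],s["joint_vel"].round(3))
E
```

```text
[-0.005 -0.004  0.011] 2.25 0.004 [0.5384 0.0631 0.0933] [ 7.e-04  0.e+00 -1.e+00]
level turn [ 0.0006  0.     -0.    ]
[ 0.39873461  0.20290981 -3.16997468] [-0.08893359  0.03110702 -0.00670337] [ 0.001 -0.001  0.002 -0.    -0.001  0.     0.   ]
```

drive_tool([
  [[0,0,0],[0,0,0.02],0],
  [[0,0,0],[0,0,0],0],
  [[0,0,0],[0,0,0],0],
])

```text
clock: 28.25
tcp_pos: [0.5383, 0.063, 0.0928]
ee_rot: [0.0, 0.693, 0.721, 0.0]
wrist_force: [-0.0, 0.0, -2.6]
grip_width: 0.0539
gripper_force: 25.0
```

drive_tool([
  [[0,0,0],[0,0,0.02],0],
  [[0,0,0],[0,0,0],0],
  [[0,0,0],[0,0,0],0],
])

```text
clock: 28.5
tcp_pos: [0.5384, 0.063, 0.0925]
ee_rot: [0.0, 0.693, 0.721, 0.0]
wrist_force: [-2.4, 0.4, 2.6]
grip_width: 0.0538
gripper_force: 25.0
```

drive_tool([
  [[0,0,0],[0,0,0.02],0],
  [[0,0,0],[0,0,0],0],
  [[0,0,0],[0,0,0],0],
])

```text
clock: 28.75
tcp_pos: [0.5384, 0.063, 0.0923]
ee_rot: [0.0, 0.693, 0.721, 0.0]
wrist_force: [-2.8, -0.7, 8.0]
grip_width: 0.0534
gripper_force: 25.0
```

```bash
python3 - <<'E'
from h import *
need([.5383,.0629,.093],2.0); s=sensors.sense(); print(s["wrist_force"],s["ft_torque"])
E
```

```text
[-0.005 -0.005 -0.023] 2.23 0.004 [0.5384 0.063  0.0923] [ 7.e-04 -1.e-04 -1.e+00]
level turn [0.0007 0.0001 0.    ]
[-2.84812568 -0.7207093   8.00519225] [-0.20659688  0.99305973 -0.174974  ]
```

drive_tool([
  [[0,0,0],[0,0,-0.02],0],
  [[0,0,0],[0,0,0],0],
  [[0,0,0],[0,0,0],0.7],
  [[0,0,0],[0,0,0],0.7],
  [[0,0,0],[0,0,0],0.7],
])

```text
clock: 29.17
tcp_pos: [0.539, 0.0631, 0.0921]
ee_rot: [0.001, 0.693, 0.721, 0.001]
wrist_force: [0.9, -0.3, -0.0]
grip_width: 0.0633
gripper_force: 0.0
```

drive_tool([
  [[0,0,0],[0,0,0],0.85],
  [[0,0,0],[0,0,0],0.85],
  [[0,0,0],[0,0,0],0.85],
  [[0,0,0],[0,0,0],0.85],
  [[0,0,0],[0,0,0],0.85],
])

```text
clock: 29.58
tcp_pos: [0.5385, 0.0631, 0.0921]
ee_rot: [0.0, 0.693, 0.721, 0.0]
wrist_force: [-1.0, -0.2, 0.2]
grip_width: 0.0782
gripper_force: 0.0
```

drive_tool([
  [[0,0,0],[0,0,-0.3],0.85],
  [[0,0,0],[0,0,-0.8],0.85],
  [[0,0,0],[0,0,-0.9],0.85],
  [[0,0,0],[0,0,-0.9],0.85],
  [[0,0,0],[0,0,-0.9],0.85],
])

```text
clock: 30.0
tcp_pos: [0.5381, 0.0631, 0.2079]
ee_rot: [0.0, 0.693, 0.721, 0.0]
wrist_force: [0.4, -0.7, -0.3]
grip_width: 0.0782
gripper_force: 0.0
```

drive_tool([
  [[0,0,0],[0,0,0],0.85],
  [[0,0,0],[0,0,0],0.85],
])

```text
clock: 30.17
tcp_pos: [0.5398, 0.0632, 0.2087]
ee_rot: [0.002, 0.693, 0.721, 0.002]
wrist_force: [0.7, 0.0, -0.8]
grip_width: 0.0779
gripper_force: 0.0
```

```bash
python3 - <<'E'
from h import *
need([.605,-.035,.2],90); s=sensors.sense(); print(s["wrist_force"],s["q"])
im=read_camera("top"); s=read_camera("scene"); cv2.imwrite("pics/t8raw.png",im[:,:,::-1])
a=cv2.resize(im[130:250,140:320],(720,480),interpolation=cv2.INTER_CUBIC)
wim=read_camera("wrist"); np.save("T8.npy",tcp()); cv2.imwrite("pics/w8raw.png",wim[:,:,::-1])
b=cv2.resize(s[180:260,260:360],(400,320),interpolation=cv2.INTER_CUBIC); c=cv2.resize(wim[:300],(400,214)); 
d=cv2.resize(im[150:250,140:300],(400,250),interpolation=cv2.INTER_CUBIC)
o=np.zeros((600,800,3),np.uint8); o[:320,:400]=b; o[:214,400:]=c; o[330:580,:400]=d
y=cv2.resize(s[165:235,340:430],(400,311),interpolation=cv2.INTER_CUBIC); o[250:561,400:]=y
cv2.imwrite("pics/mix.png",o[:,:,::-1])
E
```

```text
[-3.357  2.042  0.301] 2.24 -1.463 [0.5398 0.0632 0.2087] [ 5.5e-03  5.0e-04 -1.0e+00]
level turn [ 0.0053 -0.0002 -0.    ]
[ 0.73935915  0.00366117 -0.84323593] [-0.01047827  0.33200381 -0.18820156  1.87328841  0.07641871  0.93762035
 -0.19444944]
```

View pics/mix.png

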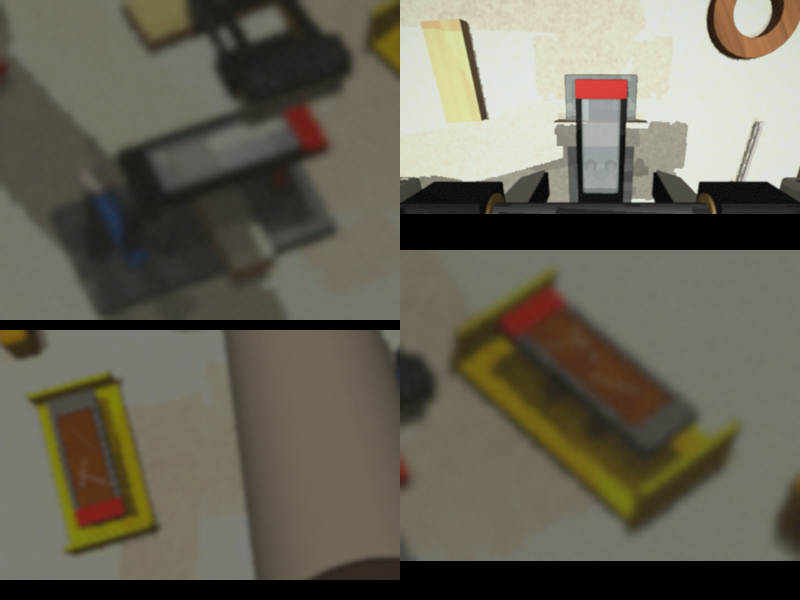

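```bash
python3 - <<'E'
from h import *
T=np.load("T4.npy"); p=ray("wrist",*big(216,113),.148,T); print("pin",p)
# pin also from top picture w8-time not visible; red centre check
T=np.load("T8.npy"); im=cv2.imread("pics/w8raw.png")[:250]; h=cv2.cvtColor(im,cv2.COLOR_BGR2HSV)
k=(((h[...,0]<8)|(h[...,0]>172))&(h[...,1]>170)&(h[...,2]>90)).astype(np.uint8)
N,l,st,ce=cv2.connectedComponentsWithStats(k); i=1+np.argmax(st[1:,4]); q=cv2.boxPoints(cv2.minAreaRect(np.argwhere(l==i)[:,::-1].astype(np.float32)))
print(ray("wrist",*ce[i],.095,T),np.round([ray("wrist",*c,.095,T) for c in q],4).tolist())
need([.6035,-.036,.19],2.0)
E
```

```text
pin [ 0.60011106 -0.03532327  0.148     ]
[0.5365001  0.12677161 0.095     ] [[0.5106, 0.1346, 0.095], [0.562, 0.1366, 0.095], [0.5634, 0.1181, 0.095], [0.5108, 0.116, 0.095]]
[-3.379  2.069  0.511] 2.25 0.004 [0.5375 0.0629 0.2054] [-1.e-03 -3.e-04 -1.e+00]
level turn [-0.001   0.0002 -0.    ]
```

drive_tool([
  [[0,0,0],[-0.84,0.5,0],0.35],
  [[0,0,0],[-0.84,0.5,0],0.35],
  [[0,0,0],[-0.84,0.5,0],0.35],
  [[0,0,0],[-0.84,0.5,0],0.35],
  [[0,0,0],[0,0,0],0.35],
])

```text
clock: 30.73
tcp_pos: [0.6037, -0.0428, 0.2045]
ee_rot: [0.001, 0.696, 0.718, -0.001]
wrist_force: [0.0, -1.4, 0.6]
grip_width: 0.0491
gripper_force: 0.0
```

drive_tool([
  [[0,0,0],[0,0,0],0.35],
  [[0,0,0],[0,0,0],0.35],
  [[0,0,0],[0,0,0],0.35],
  [[0,0,0],[0,0,0],0.35],
])

```text
clock: 31.07
tcp_pos: [0.6016, -0.0337, 0.2058]
ee_rot: [-0.0, 0.692, 0.722, 0.0]
wrist_force: [-0.1, 0.0, -0.4]
grip_width: 0.0325
gripper_force: 0.0
```

```bash
python3 - <<'E'
from h import *
need([.6015,-.0355,.138],2.0); T=tcp(); im=read_camera("wrist"); s=sensors.sense(); print(s["wrist_force"],s["grip_width"])
# dark pin top near expected pixel
u,v=px("wrist",[.6015,-.0355,.148],T); print(u,v)
g=cv2.cvtColor(im,cv2.COLOR_RGB2GRAY); y0,x0=int(v)-30,int(u)-40
print(g[y0:y0+60:4,x0:x0+80:4])
E
```

```text
[-0.062 -0.004  2.259] 2.37 0.006 [ 0.6016 -0.0337  0.2058] [-4.e-04  7.e-04 -1.e+00]
level turn [-0.0004 -0.0007  0.    ]
[ 0.47263036 -0.29638829 -0.2451839 ] 0.03230127112074421
278.5872410525101 235.58873754690353
[[ 42  41  42  41  39  39  43  44  40  33  38  34  34  38  42  49 149 144
  145 143]
 [ 58  57  55  54  56  57  55  56  56  35  15  16  29  57  56  50 146 151
  141 138]
 [ 60  58  55  54  51  54  55  53  55  13  14  14  11  53  54  56 145 148
  141 142]
 [ 54  55  53  52  56  59  57  54  55   5  15  10   5  45  54  54 150 146
  148 152]
 [ 49  52  53  50  53  54  52  53  53   9  15  17   8  32  55  53 165 164
  159 164]
 [139 137 159 160 159 153 159 152 126   6  11   5   1  82 144 157 165 168
  168 167]
 [151 146 168 169 175 169 168 164 114   5  25  21  18  76 172 167 168 165
  168 166]
 [161 162 166 169 166 170 163 163 106  24  21  26  22  54 171 168 165 167
  171 164]
 [164 162 161 167 166 174 168 164 111  22  18  13  23  66 171 165 167 167
  169 177]
 [ 93  79  84 121 166 168 166 164 161  32  17  15  21 145 167 175 168 170
  163  93]
 [ 82  83  19 105 162 167 165 168 169 164 107  97 157 170 171 170 173 168
  153  10]
 [ 82  83   8  95 170 169 170 166 166 169 168 167 173 165 170 171 164 161
  152   8]
 [ 84  71  16  93 166 165 165 159 165 170 165 168 170 167 164 167 165 170
  158   1]
 [ 86  47  15  86 164 165 169 166 164 169 167 169 164 174 162 171 167 165
  159  11]
 [ 86  23   0  88 165 167 168 167 168 172 168 160 166 168 170 169 171 169
  153  10]]
```

drive_tool([
  [[0,0,0],[-0.06,0.03,0.7],0.35],
  [[0,0,0],[0,0,0.8],0.35],
  [[0,0,0],[0,0,0.6],0.35],
  [[0,0,0],[0,0,0.16],0.35],
  [[0,0,0],[0,0,0],0.35],
])

```text
clock: 31.53
tcp_pos: [0.6018, -0.0364, 0.1369]
ee_rot: [-0.001, 0.693, 0.721, -0.001]
wrist_force: [-0.6, -0.2, -0.2]
grip_width: 0.0322
gripper_force: 0.0
```

drive_tool([
  [[0,0,0],[0,0,0],0],
  [[0,0,0],[0,0,0],0],
  [[0,0,0],[0,0,0],0],
  [[0,0,0],[0,0,0],0],
  [[0,0,0],[0,0,0],0],
], grip_force=15)

```text
clock: 31.95
tcp_pos: [0.6018, -0.0371, 0.1395]
ee_rot: [-0.001, 0.693, 0.721, -0.001]
wrist_force: [-6.5, 0.6, 6.5]
grip_width: 0.0135
gripper_force: 15.0
```

drive_tool([
  [[0,0,0],[0,0,0],0],
  [[0,0,0],[0,0,0],0],
])

```text
clock: 32.12
tcp_pos: [0.6018, -0.0371, 0.1395]
ee_rot: [-0.001, 0.693, 0.721, -0.001]
wrist_force: [-6.7, 0.1, 6.2]
grip_width: 0.0136
gripper_force: 15.0
```

```bash
python3 - <<'E'
from h import *
# radius/hinge estimate from seat pose
s=np.array([.5384,.0632]); h=np.radians(92.1); H=s-.1*np.array([np.cos(h),np.sin(h)]); print("H",H)
T=tcp(); p=T[:2,3]; d=p-H; a=np.arctan2(d[1],d[0]); print(p,np.linalg.norm(d),"keeper",h-a)
t=np.linspace(a,h,12); W=H+.06*np.c_[np.cos(t),np.sin(t)]; D=np.diff(np.vstack([p,W[1:]]),axis=0)
print((np.c_[D,0*t[1:]]@T[:3,:3]/.03).round(3)[:, :2].tolist()); need([*W[-1],.138]); print(sensors.sense()["grip_width"])
E
```

```text
H [ 0.54206437 -0.03673284]
[ 0.60176628 -0.03706822] 0.059702849961168085 keeper 1.613065754407818
[[0.292, 0.002], [0.289, -0.051], [0.278, -0.093], [0.261, -0.132], [0.239, -0.169], [0.212, -0.202], [0.18, -0.231], [0.145, -0.255], [0.106, -0.273], [0.065, -0.286], [0.022, -0.292]]
[ 2.089 -1.983  0.055] 2.25 [ 0.6018 -0.0371  0.1395] [-2.e-03 -2.e-04 -1.e+00]
level turn [-0.0019  0.0001  0.    ]
0.013586256681816778
```

drive_tool([
  [[0,0,0],[0.29,0,0],0],
  [[0,0,0],[0.29,-0.05,0],0],
  [[0,0,0],[0.28,-0.09,0],0],
  [[0,0,0],[0.26,-0.13,0],0],
  [[0,0,0],[0.24,-0.17,0],0],
])

```text
clock: 32.53
tcp_pos: [0.588, -0.0001, 0.1395]
ee_rot: [0.001, 0.694, 0.72, -0.001]
wrist_force: [-2.2, -6.8, 2.9]
grip_width: 0.0135
gripper_force: 15.0
```

drive_tool([
  [[0,0,0],[0.21,-0.2,0],0],
  [[0,0,0],[0.18,-0.23,0],0],
  [[0,0,0],[0.14,-0.25,0],0],
  [[0,0,0],[0.11,-0.27,0],0],
  [[0,0,0],[0.06,-0.29,0],0],
])

```text
clock: 32.95
tcp_pos: [0.5519, 0.0253, 0.1396]
ee_rot: [0.001, 0.692, 0.721, 0.003]
wrist_force: [4.7, 4.6, -0.0]
grip_width: 0.0139
gripper_force: 15.0
```

drive_tool([
  [[0,0,0],[0.02,-0.3,0],0],
  [[0,0,0],[0,-0.05,0],0],
  [[0,0,0],[0,0,0],0],
  [[0,0,0],[0,0,0],0],
])

```text
clock: 33.28
tcp_pos: [0.5402, 0.0264, 0.1395]
ee_rot: [-0.0, 0.692, 0.722, 0.002]
wrist_force: [0.1, 5.5, 4.9]
grip_width: 0.0134
gripper_force: 15.0
```

```bash
python3 - <<'E'
from h import *
H=np.array([.5421,-.0367]); T=tcp(); d=T[:2,3]-H; print(np.linalg.norm(d),np.radians(92.1)-np.arctan2(d[1],d[0]),sensors.sense()["wrist_force"],T[:3,3],sensors.sense()["grip_width"])
E
```

```text
0.06309212645671151 0.007075551978614758 [0.10780195 5.46853508 4.90607747] [0.54023424 0.02636453 0.13951118] 0.013422678241991587
```

drive_tool([
  [[0,0,0],[0,-0.08,0],0],
  [[0,0,0],[0,0,0],0],
  [[0,0,0],[0,0,0],0],
])

```text
clock: 33.53
tcp_pos: [0.5392, 0.0262, 0.1396]
ee_rot: [0.001, 0.692, 0.722, 0.003]
wrist_force: [4.1, 6.0, 1.4]
grip_width: 0.0139
gripper_force: 15.0
```

drive_tool([
  [[0,0,0],[0,0.03,0],0.35],
  [[0,0,0],[0,0,0],0.35],
  [[0,0,0],[0,0,0],0.35],
  [[0,0,0],[0,0,0],0.35],
  [[0,0,0],[0,0,0],0.35],
])

```text
clock: 33.95
tcp_pos: [0.5379, 0.0224, 0.138]
ee_rot: [-0.0, 0.693, 0.721, -0.0]
wrist_force: [-0.1, 0.9, -0.2]
grip_width: 0.0315
gripper_force: 0.0
```

drive_tool([
  [[0,0,0],[0,0,-0.5],0.35],
  [[0,0,0],[0,0,-0.9],0.35],
  [[0,0,0],[0,0,-0.9],0.35],
  [[0,0,0],[0,0,-0.9],0.35],
  [[0,0,0],[0,0,-0.9],0.35],
])

```text
clock: 34.37
tcp_pos: [0.5378, 0.0225, 0.2623]
ee_rot: [-0.0, 0.693, 0.721, -0.0]
wrist_force: [-0.4, 0.2, -0.1]
grip_width: 0.0322
gripper_force: 0.0
```

drive_tool([
  [[0,0,0],[-0.8,0,0],0.35],
  [[0,0,0],[-0.8,0,0],0.35],
  [[0,0,0],[-0.8,0,0],0.35],
  [[0,0,0],[-0.8,0,0],0.35],
  [[0,0,0],[-0.6,0,0],0.35],
])

```text
clock: 34.78
tcp_pos: [0.5423, -0.0938, 0.2612]
ee_rot: [0.0, 0.694, 0.72, -0.0]
wrist_force: [-0.7, 0.3, 0.4]
grip_width: 0.0324
gripper_force: 0.0
```

drive_tool([
  [[0,0,0],[0,0,0],0.35],
  [[0,0,0],[0,0,0],0.35],
  [[0,0,0],[0,0,0],0.35],
  [[0,0,0],[0,0,0],0.35],
])

```text
clock: 35.12
tcp_pos: [0.5428, -0.0895, 0.2612]
ee_rot: [-0.0, 0.692, 0.722, 0.0]
wrist_force: [-0.1, -0.7, 0.1]
grip_width: 0.0319
gripper_force: 0.0
```

```bash
python3 - <<'E'
from h import *
T=tcp(); print(T[:3,3]); im=read_camera("wrist"); H=np.array([.5421,-.0367])
for n,p in [("pin shut",[*(H+.06*np.array([-.037,.999])),.148]),("red",[.5365,.1268,.095])]: 
    u,v=px("wrist",p,T); print(n,u,v)
h=cv2.cvtColor(im,cv2.COLOR_RGB2HSV)
k=(((h[...,0]<8)|(h[...,0]>172))&(h[...,1]>170)&(h[...,2]>90)).astype(np.uint8)[:250]
N,l,st,ce=cv2.connectedComponentsWithStats(k)
for i in range(1,N):
    if st[i,4]>300: print("red",st[i],ce[i],ray("wrist",*ce[i],.095,T))
k=((h[...,0]>100)&(h[...,0]<125)&(h[...,1]>120)&(h[...,2]>40)).astype(np.uint8)[:300]
N,l,st,ce=cv2.connectedComponentsWithStats(k)
for i in range(1,N):
    if st[i,4]>200:
        q=cv2.boxPoints(cv2.minAreaRect(np.argwhere(l==i)[:,::-1].astype(np.float32))); print("blue",st[i],np.round([ray("wrist",*c,.106,T)[:2] for c in q],4).tolist())
E
```

```text
[ 0.54280322 -0.08948652  0.26119299]
pin shut 281.4216005695257 52.531271621578384
red 282.5343336593953 -85.00863393573772
red [ 442  116   42   84 1739] [461.93444508 157.72340426] [ 0.71105049 -0.05157921  0.095     ]
red [ 84 132  44  37 711] [105.23206751 150.07735584] [ 0.38097227 -0.05824763  0.095     ]
blue [272  63  20  61 975] [[0.5323, 0.021], [0.548, 0.0217], [0.5504, -0.0263], [0.534, -0.027]]
```

```bash
python3 - <<'E'
from h import *
for n,p in (("scene",[.5365,.1268,.095]),("top",[.5365,.1268,.095])):
    a=cv2.imread(f"pics/{n}0.png"); b=cv2.resize(read_camera(n),(800,600),interpolation=cv2.INTER_CUBIC)[:,:,::-1]
    u,v=(px(n,p)/.7).astype(int)
    for im in (a,b):
        h=cv2.cvtColor(np.ascontiguousarray(im[v-35:v+35,u-35:u+35]),cv2.COLOR_BGR2HSV); m=((h[...,0]<8)|(h[...,0]>172))&(h[...,1]>150)&(h[...,2]>60)
        y,x=np.nonzero(m); print(n,len(x),x.mean(),y.mean())
E
```

```text
scene 165 35.484848484848484 37.85454545454545
scene 143 35.94405594405595 37.69230769230769
top 234 36.03846153846154 38.01282051282051
top 219 35.63470319634703 38.045662100456624
```

The fresh lens's red end shows at the same image position as the worn lens's did at the start, and the keeper is shut. I'm handing the job in.

```bash
python3 -c "
from station import ticket
print(ticket.hand_in())"
```

```text
the job is handed in; nothing more can be done
None
```

The job is handed in with no verdict shown: by my camera and force checks the worn lens lies in the yellow tray, the fresh lens is seated on the three balls with the keeper shut over it, and the gripper is clear of everything, at about 35 s of the 72 s allowed.

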